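Fish a jammed locker key out of the return chute

TASK

A locker key is jammed in the narrow tunnel of the key-return chute: take the hooked pick from its stand, reach its tip in over the key and down behind it, and drag the key out along the trough, barrel first into the key pocket, until you feel it bear on the buffer hidden inside; keep it pressed there gently for half a second. Then leave the key lying there and hang the pick back in its stand as it was. Be gentle with key and chute, do not touch the key with the fingers, and leave the other things alone.

Things in the scene. Friction and masses are not known exactly. Their poses are not given: they have to be found in the camera images.
- chute: Fixed steel key-return chute: straight channel 24 mm wide, floor 8 mm over the desk. Origin on the desk under the channel's centre line; x along the channel, inwards; y left; z up. x -75 to 50 mm: trough, open above and at the near end, walls 12 mm high over the floor. x 50 to 150: tunnel, 40 mm from floor to clear plastic roof (3 mm), far end shut. Walls 6 mm, base 64 mm wide. Pick on chute: at most 15 N.
- chute_mouth (a point): Middle of the floor at the tunnel's mouth, 8 mm over the desk, at x = 50 mm in the chute's frame; same axes.
- chute_brake (a point): Middle of the spring-loaded rubber brake pad in the tunnel's left (+y) wall, on the floor, 41 mm in from the mouth. The pad is 42 mm long, 8 mm tall, stands up to 7 mm in from the wall and pinches the key's head against the right wall with about 7 N: dragging it free takes 4 to 11 N, differing each time. Axes as the chute's.
- pocket: Key pocket: fixed low steel hood across the trough, 24 mm wide, 44 mm long, 9.5 mm clear over the floor, top 12 mm. Origin on the trough floor under the edge the key goes in by; it reaches from x = 0 to -44 mm; axes as the chute's. Under it, out of sight, a firm buffer set 5 to 29 mm in, differing each time: feel for it. The key must bear on it with about 6 N (4 at least) for half a second, never above 9 N.
- key: Trapped locker key, 44 mm long, 30 g, flat on the tunnel floor. Black head 24 x 18 mm, 8 mm tall, from x = -2 to its flat inner end at x = +22 mm, which lies 50 to 68 mm inside the mouth; brass barrel 8 mm across from x = -2 to -22 mm, pointing out. Origin mid-underside, axes nearly as the chute's. Press it with at most 15 N; fingers must not touch it.
- pick: Hooked steel pick, 160 g, upright in its stand. Origin mid-underside of its guard plate (40 x 34 x 4 mm, x y z). Black handle above, 30 mm (x) by 20 mm (y), z 4 to 64 mm, best pinched across its y faces. Below, a round 7 mm shank down to z = -32 mm, where an arm of the same bar runs 90 mm along +x (underside z = -35.5 mm); at its end a 7 mm round tip turns down to z = -51.5 mm.
- pick_tip (a point): Middle of the flat lower end of the pick's tip: x = 90, y = 0, z = -51.5 mm in the pick's frame, same axes.
- stand: Fixed aluminium stand: two upright plates, each 50 mm (x) by 10 mm (y), tops 60 mm over the desk, 14 mm gap between them along x; base plate 80 x 70 x 6 mm. Origin on the desk under the middle. The pick's guard rests centred on both plate tops, its shank and arm in the gap, arm pointing to the stand's +x; it lifts straight up and out.
- stamp: Bystander: wooden rubber stamp standing upright, 44 mm across, 74 mm tall; origin under its middle.
- parcel: Bystander: cardboard packet 130 x 90 x 60 mm; origin under its middle.
- mug: Bystander: white mug, 80 mm across, 95 mm tall; origin under its middle.
- stapler: Bystander: grey stapler, 140 x 36 x 45 mm; origin under its middle.

How it is judged:
By the outcome, as a careful person would: the job done as asked, in the order asked, and still so for the second after the job is handed in, with the robot touching nothing.
It also fails if it takes over 72 s, if anything falls off the work surface, if the arm or the gripper's body presses on something with over 40 N, if the wrist force passes 120 N, or if a joint passes its speed limit or range.

ROBOT

A 6-joint arm with a two-finger parallel gripper is mounted at the origin on the work surface. World frame = base frame: x ahead of the robot, y to its left, z up, the work surface at z = 0. Lengths are in m, angles in rad, forces in N, time in s.
With the tool pointing down it reaches from about 0.35 to 0.725 m from the base axis. Payload 4.3 kg.
Tool frame: the origin (TCP) lies on the mounting face of the last link; the fingertips stand 173 mm ahead of it and the grasp point (between the pads) lies 155 mm ahead of it; x points along the fingers, y is the direction in which the jaws open and shut, and the axes are right-handed (so a half turn about x gives the same grasp; the last joint's range is limited). The gripper opens to 85 mm and grips with 20 to 120 N. Pads are 22 mm wide; open, the fingers measure 114 mm over their backs; the gripper's body (76 mm by 85 mm) begins 54 mm behind the grasp point. The pads swing forward as they close: fully open they stand 13 mm farther back than shut.
Start: joints at [1.207, 0.377, 0.081, 1.274, 0, 1.46], TCP at [0.144, 0.557, 0.405] pointing down, gripper open.
Joint ranges: [-2.72, 2.72], [-0.84, 1.66], [-1.02, 1.22], [-1.77, 2.12], [-1.37, 1.28], [-3.14, 3.14]. Speed limits (rad/s): [2.57, 2.57, 3.14, 3.14, 3.14, 3.14].

INTERFACE

Orientations are given as a 3x3 rotation matrix whose columns are the frame's x, y, z axes.
In Python, from rig import r gives the robot as it stands. The module is installed in compiled form; this text tells all that it offers.
- The arm moves only by the tool servo_tool, never from a script. Its argument "commands" is a list of rows, each a list of 5 numbers: the shift along the tool's x, y, z in cm, then the turn about the tool's x in units of 6 degrees (1.0 is 6 degrees), then the finger opening in cm, from 0 to 8.54. In form: [[x, y, z, yaw, grip], ...]. A call has 1 to 10 rows; each row is the pose to reach, as a shift and turn from the pose commanded when the call began, along the tool's axes at that moment; what a row does not reach only later rows make up. A row lasts 1/10 s, in which the tool goes at most 50 mm and 8.59 degrees, less where a joint would pass 70% of its speed; a pose out of reach is approached as far as the arm can. A call with a gripper value outside its range is refused whole. The fingers move at their own pace and stop on an object; the grip force is fixed at half the most. Time passes only in rows, so rows that repeat a pose let the fingers close. It gives the time, the measured TCP pose, the force and the opening at its end, in the units of the state.
- r.sense(): the state, without advancing time (a new reading comes with each control period).
- r.grab_frame(name): name is "scene" or "top" or "wrist"; returns a dict with "frame" (420x560x3 uint8, red, green, blue), "fx", "fy", "cx", "cy" (pixels), "world_to_cam" (4x4, takes a point from world to camera coordinates); the wrist camera has in their place "hand_eye" (4x4, takes a point from camera to tool coordinates, whose origin is the TCP and whose axes are the tool frame's). Camera axes: x right, y down, z forward; pixel columns grow to the right and rows downward; lengths in m; the calibration is good to about 2 mm. A picture is of the moment at which its call begins: read the wrist's pose just before it. There is no depth.
- r.hand_in(): hands the job in, once; it reports no verdict.
The state is a dict: "clock": time; "q": joint angles; "qvel": joint speeds; "tau": joint torques, N m; "tcp_pos": TCP position; "tool_rot": TCP orientation; "contact_force": force on the tool from outside, world axes, zero at the start; "torque": the same for the moment, N m; "grip_width": finger opening in m.
Only numpy, scipy, OpenCV 4.12 (cv2) and the standard library are available. Lean on these libraries where they do the work, as an engineer would, in place of code of your own. Each camera call takes 0.05 s, during which the arm holds its last target.

## Working session

There is one attempt and no reset: what is moved stays moved. The work goes in short steps, Python scripts to look and compute and a tool call to move; the robot and the scene stay as the last step left them, time stands still between calls to the robot, and variables do not carry over. Pictures are saved under pics/ and viewed, and the job is handed in when it is done.

Besides the shell and the picture viewer there is one more tool, called as name(argument=value, ...), one argument or row to a line, values as JSON. servo_tool: Moves the arm, as the interface text tells. Its arguments: {"type":"object","properties":{"commands":{"type":"array"}},"required":["commands"]}

```bash
mkdir -p pics; cat > h.py <<'E'
import numpy as np, cv2
from rig import r
def snap(name, fn):
    s=r.sense(); f=r.grab_frame(name); cv2.imwrite('pics/'+fn, f['frame'][:,:,::-1]); 
    K=(f['fx'],f['fy'],f['cx'],f['cy'])
    if 'hand_eye' in f:
        T=np.eye(4);T[:3,:3]=s['tool_rot'];T[:3,3]=s['tcp_pos']; W=np.linalg.inv(T@np.array(f['hand_eye']))
    else: W=np.array(f['world_to_cam'])
    np.savez('pics/'+fn[:-4]+'.npz',K=K,W=W); return f
def cam(fn):
    d=np.load('pics/'+fn+'.npz'); return d['K'],d['W']
def ray(fn,u,v,z):
    K,W=cam(fn); C=np.linalg.inv(W); d=C[:3,:3]@np.array([(u-K[2])/K[0],(v-K[3])/K[1],1]); o=C[:3,3]
    return o+d*(z-o[2])/d[2]
def proj(fn,p):
    K,W=cam(fn); p=np.atleast_2d(p); c=p@W[:3,:3].T+W[:3,3]; return np.c_[K[0]*c[:,0]/c[:,2]+K[2],K[1]*c[:,1]/c[:,2]+K[3]]
E
python3 - <<'E'
from h import *
print(r.sense())
for n in ['scene','top','wrist']:
    f=snap(n,n+'0.png'); print(n,{k:np.round(v,3).tolist() for k,v in f.items() if k!='frame'})
E
```

```text
{'clock': 0.0, 'q': array([ 1.20666973e+00,  3.78093866e-01,  7.96210371e-02,  1.27438991e+00,
       -1.52318046e-06,  1.46051365e+00]), 'qvel': array([ 0.00019035, -0.00122389, -0.00063669,  0.00065796, -0.00016976,
        0.00043452]), 'tau': array([-1.78701172e-03, -4.63600230e+01,  2.69877326e+01,  2.06444424e-02,
       -2.94876281e-04, -1.34697621e-05]), 'tcp_pos': array([0.14427522, 0.5562963 , 0.40374103]), 'tool_rot': array([[-7.34494834e-04,  2.51125793e-01,  9.67954181e-01],
       [-1.93147058e-03,  9.67952280e-01, -2.51126766e-01],
       [-9.99997865e-01, -2.05402633e-03, -2.25913869e-04]]), 'contact_force': array([-0.00621399, -0.56069705, -0.01136506]), 'torque': array([ 0.00816831, -0.07026526,  0.05209196]), 'grip_width': 0.08558347830804253}
scene {'fx': 528.091, 'fy': 528.091, 'cx': 269.577, 'cy': 206.721, 'world_to_cam': [[-0.795, 0.607, 0.002, 0.429], [0.505, 0.662, -0.554, -0.226], [-0.337, -0.439, -0.833, 1.44], [0.0, 0.0, 0.0, 1.0]]}
top {'fx': 416.811, 'fy': 416.811, 'cx': 284.008, 'cy': 211.147, 'world_to_cam': [[-0.015, -1.0, 0.027, -0.01], [-0.986, 0.011, -0.166, 0.556], [0.165, -0.029, -0.986, 1.045], [0.0, 0.0, 0.0, 1.0]]}
wrist {'fx': 369.713, 'fy': 369.713, 'cx': 273.206, 'cy': 216.259, 'hand_eye': [[0.0, -0.275, 0.962, 0.032], [1.0, -0.0, -0.0, 0.0], [0.001, 0.962, 0.275, -0.07], [0.0, 0.0, 0.0, 1.0]]}
```

View pics/scene0.png

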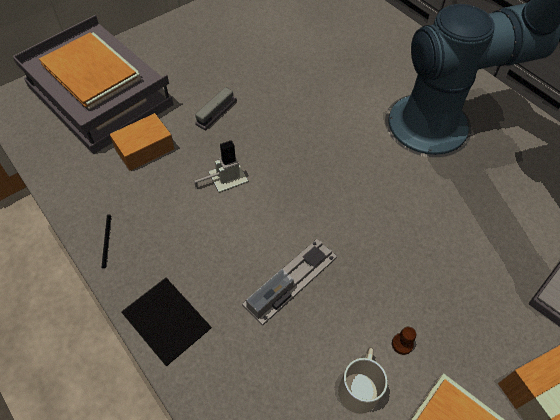

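View pics/top0.png

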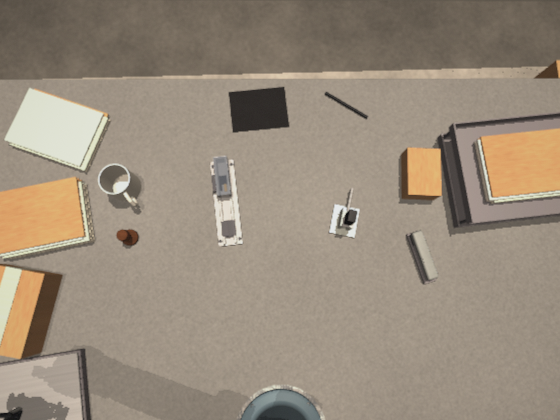

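View pics/wrist0.png

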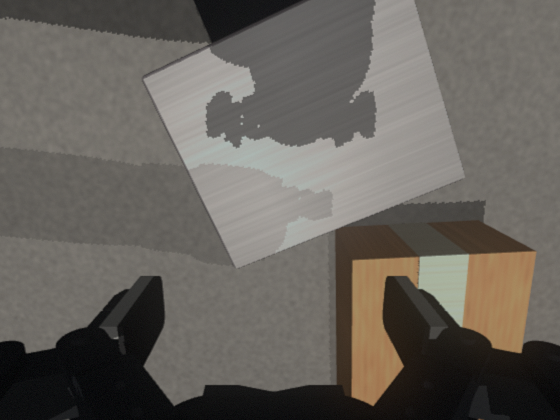

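```bash
python3 - <<'E'
import cv2,numpy as np
a=cv2.imread('pics/top0.png'); 
c=cv2.resize(a[145:255,190:265],None,fx=5,fy=5,interpolation=cv2.INTER_CUBIC)
d=cv2.resize(a[180:245,320:370],None,fx=8,fy=8,interpolation=cv2.INTER_CUBIC)
o=np.zeros((560,800,3),np.uint8); o[:550,:375]=c; o[:520,390:790]=d
cv2.imwrite('pics/z0.png',o)
s=cv2.imread('pics/scene0.png')
c=cv2.resize(s[230:330,235:345],None,fx=5,fy=5,interpolation=cv2.INTER_CUBIC)
cv2.imwrite('pics/z1.png',c)
E
```

```text
(no output)
```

View pics/z0.png

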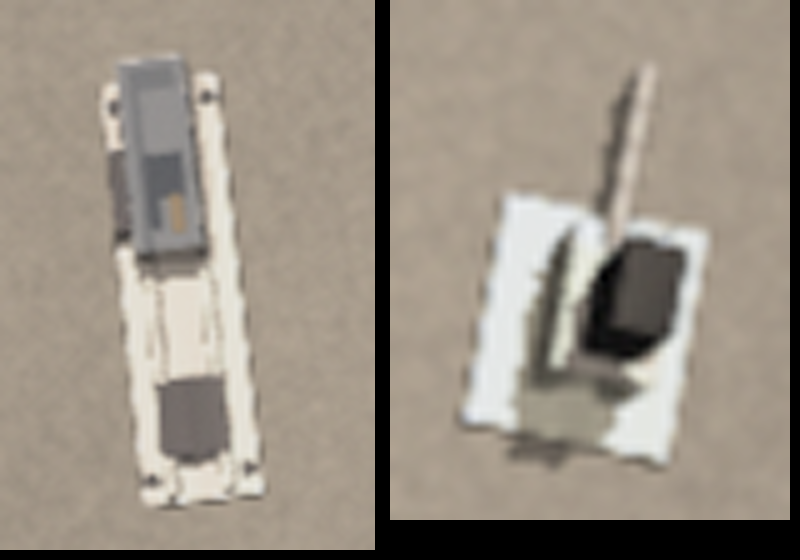

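View pics/z1.png

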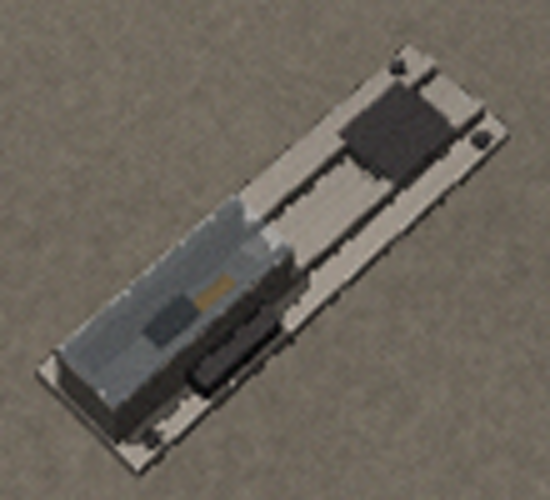

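```bash
python3 - <<'E'
from h import *
for n,pts,z in [('chute',[(219,246.4),(242.6,244),(233,159.4),(210.6,162)],.008),('stand',[(334.4,204),(359.75,208.75),(354.4,238.1),(329,233.1)],.006)]:
    P=np.array([ray('top0',u,v,z) for u,v in pts]); print(n,P.round(4).tolist(),P.mean(0).round(4)); print(np.linalg.norm(np.roll(P,-1,0)-P,axis=1).round(4),[np.degrees(np.arctan2(*(np.roll(P,-1,0)-P)[i][1::-1])).round(2) for i in range(4)])
for n,u,v,h in [('mug',115,180,.095),('stamp',128,237,.03),('parcel',423,172,.06),('stapler',424,256,.03)]: print(n,ray('top0',u,v,h).round(3))
E
```

```text
chute [[0.4688, 0.1562, 0.008], [0.4744, 0.0935, 0.008], [0.7086, 0.1202, 0.008], [0.7016, 0.1817, 0.008]] [0.5883 0.1379 0.008 ]
[0.063  0.2357 0.0619 0.2342] [np.float64(-84.91), np.float64(6.5), np.float64(96.46), np.float64(-173.76)]
stand [[0.5808, -0.1567, 0.006], [0.5668, -0.2258, 0.006], [0.4866, -0.2076, 0.006], [0.501, -0.1392, 0.006]] [ 0.5338 -0.1823  0.006 ]
[0.0705 0.0823 0.0699 0.0817] [np.float64(-101.4), np.float64(167.22), np.float64(78.09), np.float64(-12.36)]
mug [0.631 0.406 0.095]
stamp [0.495 0.39  0.03 ]
parcel [ 0.655 -0.387  0.06 ]
stapler [ 0.435 -0.385  0.03 ]
```

```bash
cat >> h.py <<'E'
def mv(target, yaw=None):
    "shift in cm in tool axes and yaw units to reach TCP target, tool z heading yaw deg"
    s=r.sense(); R=s['tool_rot']; d=R.T@(np.array(target)-s['tcp_pos'])*100
    h=np.degrees(np.arctan2(R[1,2],R[0,2]))
    print('shift',d.round(2),'heading',h.round(2),'yawunits',None if yaw is None else round(-(yaw-h)/6,3),'n rows',np.linalg.norm(d)/5)
E
python3 - <<'E'
from h import *
mv([.46,.11,.40],6)
E
```

```text
shift [  0.44 -35.28  41.77] heading -14.54 yawunits -3.424 n rows 10.935131900324984
```

servo_tool(
  commands=[
    [0, -4, 5, -0.4, 8.5],
    [0, -8, 9.5, -0.8, 8.5],
    [0, -12, 14, -1.2, 8.5],
    [0, -16, 19, -1.6, 8.5],
    [0, -20, 23.5, -2, 8.5],
    [0, -24, 28, -2.4, 8.5],
    [0, -28, 33, -2.8, 8.5],
    [0, -32, 37.5, -3.2, 8.5],
    [0.4, -35.3, 41.8, -3.4, 8.5],
    [0.4, -35.3, 41.8, -3.4, 8.5],
  ],
)

```text
clock: 1.15
tcp_pos: [0.4333, 0.1462, 0.402]
tool_rot: [[0.0, -0.102, 0.995], [0.0, 0.995, 0.102], [-1.0, 0.0, 0.0]]
contact_force: [0.8, 1.3, -0.5]
grip_width: 0.085
```

```bash
python3 - <<'E'
from h import *
snap('wrist','w1.png'); mv([.46,.11,.40],6); mv([.40,-.14,.40],-12)
E
```

```text
shift [ 0.19 -3.32  1.96] heading 5.41 yawunits -0.099 n rows 0.7724521695446438
shift [  0.3  -27.65  -6.37] heading 5.41 yawunits 2.901 n rows 5.674488482870731
```

View pics/w1.png

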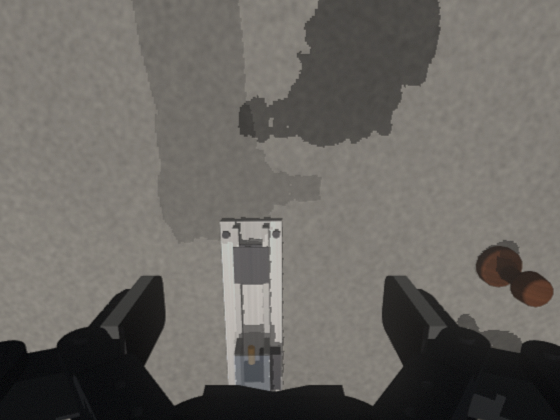

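```bash
python3 - <<'E'
from h import *
mv([.605,.139,.36],6)
E
```

```text
shift [ 4.23 -1.78 16.65] heading 5.41 yawunits -0.099 n rows 3.454980893750072
```

servo_tool(
  commands=[
    [1, -0.5, 4.2, 0, 8.5],
    [2, -1, 8.4, 0, 8.5],
    [3, -1.5, 12.6, 0, 8.5],
    [4.2, -1.8, 16.6, 0, 8.5],
    [4.2, -1.8, 16.6, 0, 8.5],
    [4.2, -1.8, 16.6, 0, 8.5],
    [4.2, -1.8, 16.6, 0, 8.5],
  ],
)

```text
clock: 1.9
tcp_pos: [0.5986, 0.1475, 0.3604]
tool_rot: [[-0.001, -0.102, 0.995], [0.0, 0.995, 0.102], [-1.0, 0.0, -0.001]]
contact_force: [0.7, -0.3, 0.1]
grip_width: 0.0848
```

```bash
python3 - <<'E'
from h import *
snap('wrist','w2.png'); print(r.sense()['qvel'].round(3),r.sense()['tcp_pos']);mv([.54,-.18,.38],-12)
E
```

```text
[ 0.001 -0.015 -0.    -0.002  0.     0.001] [0.59851567 0.14751579 0.36097882]
shift [ -1.91 -31.98  -9.18] heading 5.89 yawunits 2.981 n rows 6.664907485342677
```

View pics/w2.png

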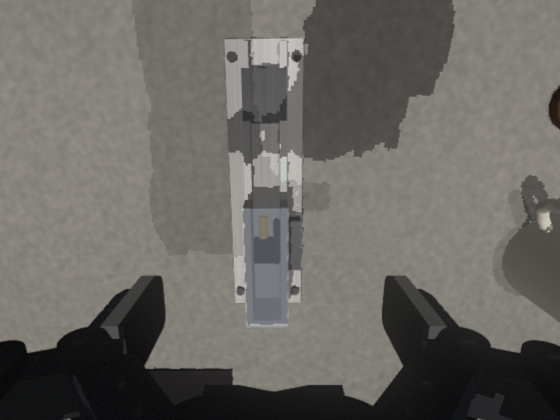

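```bash
python3 - <<'E'
import cv2,numpy as np
a=cv2.imread('pics/w2.png')
o=np.zeros((600,800,3),np.uint8)
c=cv2.resize(a[190:340,220:320],None,fx=4,fy=4,interpolation=cv2.INTER_CUBIC); o[:600,400:800]=c
c=cv2.resize(a[30:180,220:320],None,fx=4,fy=4,interpolation=cv2.INTER_CUBIC); o[:600,:400]=c
cv2.imwrite('pics/z2.png',o)
E
```

```text
(no output)
```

View pics/z2.png

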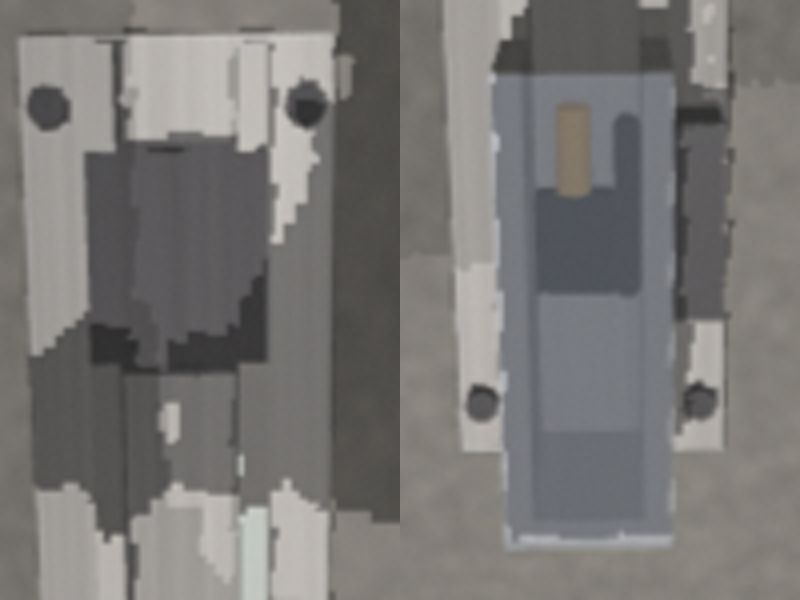

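```bash
python3 - <<'E'
from h import *
from scipy.optimize import least_squares
L=lambda X,Y:(220+X/4,30+Y/4); Rr=lambda X,Y:(220+(X-400)/4,190+Y/4)
roof=[(Rr(494,72),(50,18,51)),(Rr(671,72),(50,-18,51))]
base=[(L(20,38),(-75,-32,8)),(L(330,33),(-75,32,8))]
# image right = +y : left edge => y negative
roof=[(Rr(494,72),(50,-18,51)),(Rr(671,72),(50,18,51))]
obs=roof+base+[(Rr(448,130),(None,-32,8)),(Rr(462,440),(None,-32,8)),(Rr(722,440),(None,32,8)),(Rr(503,440),(None,-18,51)),(Rr(672,440),(None,18,51))]
def res(p,full=False):
    out=[]
    for (u,v),(x,y,z) in obs:
        P=ray('w2',u,v,z/1000); c,s=np.cos(p[2]),np.sin(p[2]); d=(P[:2]-p[:2])*1000; l=(c*d[0]+s*d[1],-s*d[0]+c*d[1])
        if x is not None: out.append(l[0]-x)
        out.append(l[1]-y)
    return np.array(out)
f=least_squares(res,[.54,.13,.1],x_scale=[.01,.01,.1]); p=f.x; print(p[:2],np.degrees(p[2]),f.fun.round(1)); np.save('chute.npy',p)
def loc(u,v,z,fn='w2'):
    P=ray(fn,u,v,z/1000); c,s=np.cos(p[2]),np.sin(p[2]); d=(P[:2]-p[:2])*1000; return np.round((c*d[0]+s*d[1],-s*d[0]+c*d[1]),1)
for n,a in dict(headInnerL=Rr(537,292),headInnerR=Rr(612,294),barrelNearL=Rr(557,104),barrelNearR=Rr(591,104),headOutL=Rr(537,188),padNear=Rr(626,114),padinL=Rr(614,150)).items(): print(n,loc(*a,16))
for n,a in dict(rooffarL=Rr(507,548),rooffarR=Rr(673,543)).items(): print(n,loc(*a,51))
for n,a in dict(basefarL=Rr(462,450),R=Rr(722,450)).items(): print(n,loc(*a,8))
for n,a in dict(pocL=L(120,372),pocR=L(240,372),pnear=L(150,140),hoodTL=L(88,152),hoodTR=L(268,150),hoodBL=L(92,365)).items(): print(n,loc(*a,20))
E
```

```text
[0.5513626  0.13628412] 6.471206938156763 [ 1.1  1.   1.4 -0.7 -1.1  1.1 -1.4 -1.4  0.4  0.5 -0.8  0.2 -0.5]
headInnerL [112.2 -11.9]
headInnerR [112.8   5.2]
barrelNearL [67.6 -6.4]
barrelNearR [67.7  1. ]
headOutL [ 87.1 -11.3]
padNear [70.1  8.7]
padinL [78.3  6. ]
rooffarL [156.2 -17.7]
rooffarR [155.3  17.8]
basefarL [156.6 -31.6]
R [157.2  31.3]
pocL [-12.  -12.1]
pocR [-11.7  12.2]
pnear [-55.7  -5. ]
hoodTL [-53.6 -17.2]
hoodTR [-53.6  17.9]
hoodBL [-13.4 -17.7]
```

servo_tool(
  commands=[
    [-0.5, -5, -1.5, 0.5, 8.5],
    [-1, -10, -3, 1, 8.5],
    [-1.5, -15, -4.5, 1.5, 8.5],
    [-1.9, -20, -6, 2, 8.5],
    [-1.9, -25, -7.5, 2.5, 8.5],
    [-1.9, -30, -8.7, 3, 8.5],
    [-1.9, -32, -9.2, 3, 8.5],
    [-1.9, -32, -9.2, 3, 8.5],
    [-1.9, -32, -9.2, 3, 8.5],
  ],
)

```text
clock: 2.85
tcp_pos: [0.5398, -0.1805, 0.3801]
tool_rot: [[0.001, 0.212, 0.977], [0.0, 0.977, -0.212], [-1.0, 0.0, 0.001]]
contact_force: [0.5, 0.2, 0.3]
grip_width: 0.0851
```

```bash
python3 - <<'E'
from h import *
snap('wrist','w3.png'); s=r.sense();print(s['qvel'].round(3),s['tcp_pos'])
a=cv2.imread('pics/w3.png')
E
```

```text
[ 0.024  0.006  0.001  0.    -0.003 -0.003] [ 0.54012253 -0.1796622   0.37988915]
```

View pics/w3.png

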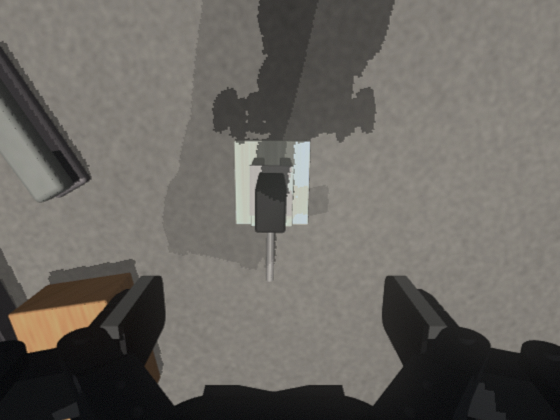

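```bash
python3 - <<'E'
import cv2,numpy as np
a=cv2.imread('pics/w3.png')
cv2.imwrite('pics/z3.png',cv2.resize(a[135:285,215:335],None,fx=4,fy=4,interpolation=cv2.INTER_CUBIC))
E
```

```text
(no output)
```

View pics/z3.png

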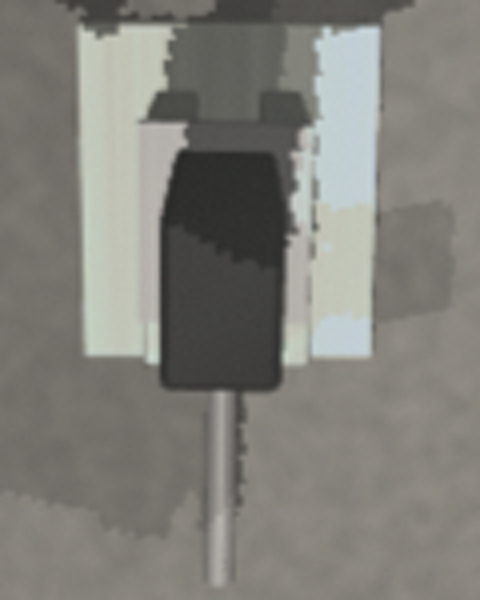

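```bash
python3 - <<'E'
from h import *
q=lambda X,Y:(215+X/4,135+Y/4)
P=np.array([ray('w3',*q(*a),.006) for a in [(79,25),(380,25),(372,357),(85,355)]]);print(P.round(4),P.mean(0))
print(np.linalg.norm(np.roll(P,-1,0)-P,axis=1).round(4))
d=(P[2]+P[3]-P[0]-P[1]);print('hd',np.degrees(np.arctan2(d[1],d[0])))
H=np.array([ray('w3',*q(*a),.124) for a in [(163,217),(282,217),(282,388),(163,388)]]);print(H.round(4),H.mean(0));print(np.linalg.norm(np.roll(H,-1,0)-H,axis=1).round(4))
d=(H[2]+H[3]-H[0]-H[1]);print('hd',np.degrees(np.arctan2(d[1],d[0])))
G=np.array([ray('w3',*q(*a),.064) for a in [(140,122),(313,122)]]);print('guard back',G, G.mean(0))
T=ray('w3',*q(219,587),.028);A=ray('w3',*q(223,395),.0315);print(T,A)
E
```

```text
[[ 0.4912 -0.2053  0.006 ]
 [ 0.5057 -0.1384  0.006 ]
 [ 0.5831 -0.1549  0.006 ]
 [ 0.5679 -0.2228  0.006 ]] [ 0.53697948 -0.18035849  0.006     ]
[0.0685 0.0791 0.0696 0.0786]
hd -12.451767755073693
[[ 0.5157 -0.1859  0.124 ]
 [ 0.5196 -0.1679  0.124 ]
 [ 0.5469 -0.1735  0.124 ]
 [ 0.5428 -0.1921  0.124 ]] [ 0.53124243 -0.17986192  0.124     ]
[0.0184 0.0279 0.019  0.0279]
hd -12.355492404117003
guard back [[ 0.50826688 -0.19149814  0.064     ]
 [ 0.51533156 -0.15894804  0.064     ]] [ 0.51179922 -0.17522309  0.064     ]
[ 0.62447623 -0.20178969  0.028     ] [ 0.57653342 -0.19029719  0.0315    ]
```

```bash
python3 - <<'E'
from h import *
mv([.532,-.1803,.240],-12.4); print(r.sense()['contact_force'],r.sense()['torque'])
E
```

```text
shift [13.99 -0.24 -0.79] heading -12.13 yawunits 0.046 n rows 2.8025242303142246
[-0.47708698  0.14588544  0.28296881] [-0.01910249 -0.03975238 -0.05496087]
```

servo_tool(
  commands=[
    [4, -0.2, -0.8, 0.05, 8.5],
    [8, -0.2, -0.8, 0.05, 8.5],
    [11, -0.2, -0.8, 0.05, 8.5],
    [13, -0.2, -0.8, 0.05, 8.5],
    [14, -0.2, -0.8, 0.05, 8.5],
    [14, -0.2, -0.8, 0.05, 8.5],
    [14, -0.2, -0.8, 0.05, 8.5],
  ],
)

```text
clock: 3.6
tcp_pos: [0.5331, -0.1802, 0.2401]
tool_rot: [[0.001, 0.214, 0.977], [-0.0, 0.977, -0.214], [-1.0, -0.0, 0.001]]
contact_force: [-0.4, 0.6, 0.0]
grip_width: 0.0852
```

```bash
python3 - <<'E'
from h import *
snap('wrist','w4.png'); mv([.532,-.1803,.240],-12.4); print(r.sense()['contact_force'],r.sense()['torque'])
E
```

```text
shift [ 0.05 -0.01 -0.14] heading -12.39 yawunits 0.001 n rows 0.028880621750963047
[ 0.64336379  0.55401504 -0.50314457] [-0.03580067  0.02949304 -0.0107168 ]
```

View pics/w4.png

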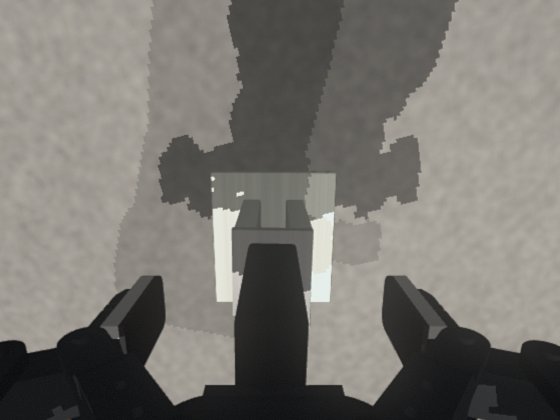

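servo_tool(
  commands=[
    [0, 0, 0, 0, 5],
    [0, 0, 0, 0, 3],
    [0, 0, 0, 0, 1.5],
    [0, 0, 0, 0, 1],
    [0, 0, 0, 0, 1],
    [0, 0, 0, 0, 1],
    [0, 0, 0, 0, 1],
  ],
)

```text
clock: 4.35
tcp_pos: [0.5327, -0.1809, 0.2393]
tool_rot: [[0.001, 0.216, 0.976], [-0.0, 0.976, -0.216], [-1.0, -0.0, 0.001]]
contact_force: [-0.4, -0.2, 3.3]
grip_width: 0.0193
```

```bash
python3 - <<'E'
from h import *
s=snap('wrist','w5.png');s=r.sense(); print(s['contact_force'],s['torque'],s['grip_width'],s['tcp_pos'])
E
```

```text
[-0.43548919  0.16136861  2.77676586] [-0.05215353  0.01556391 -0.03229415] 0.019124583338913804 [ 0.5326585  -0.18093452  0.23926374]
```

View pics/w5.png

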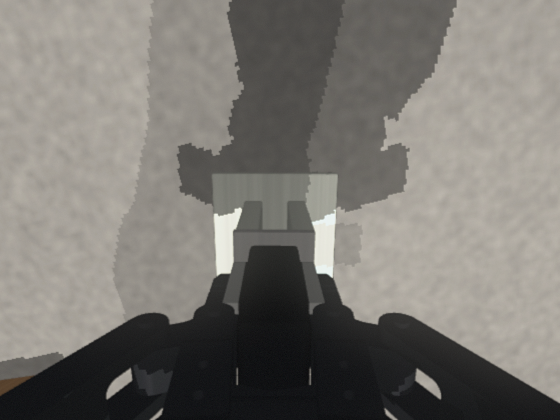

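servo_tool(
  commands=[
    [-0.5, 0, 0, 0, 1],
    [-1.5, 0, 0, 0, 1],
    [-3, 0, 0, 0, 1],
    [-5, 0, 0, 0, 1],
    [-7, 0, 0, 0, 1],
    [-8.5, 0, 0, 0, 1],
    [-9, 0, 0, 0, 1],
    [-9, 0, 0, 0, 1],
    [-9, 0, 0, 0, 1],
    [-9, 0, 0, 0, 1],
  ],
)

```text
clock: 5.4
tcp_pos: [0.5321, -0.1806, 0.3279]
tool_rot: [[-0.002, 0.215, 0.977], [0.001, 0.977, -0.215], [-1.0, 0.001, -0.002]]
contact_force: [-0.2, 0.7, -1.9]
grip_width: 0.0193
```

```bash
python3 - <<'E'
from h import *
for n in ['wrist','scene','top']: snap(n,n+'6.png')
s=r.sense(); print(s['contact_force'],s['torque'],s['grip_width'],s['tcp_pos'])
a=cv2.imread('pics/scene6.png');b=cv2.imread('pics/wrist6.png')
o=np.zeros((600,800,3),np.uint8)
o[:400,:400]=cv2.resize(a[100:200,170:270],None,fx=4,fy=4,interpolation=cv2.INTER_CUBIC)
o[:420,400:]=b[:,80:480]
cv2.imwrite('pics/z6.png',o)
E
```

```text
[-0.0462745  -0.88862683 -1.37530651] [ 0.01512626  0.02625328 -0.00919023] 0.019169006943595357 [ 0.53223771 -0.18062666  0.32815252]
```

View pics/z6.png

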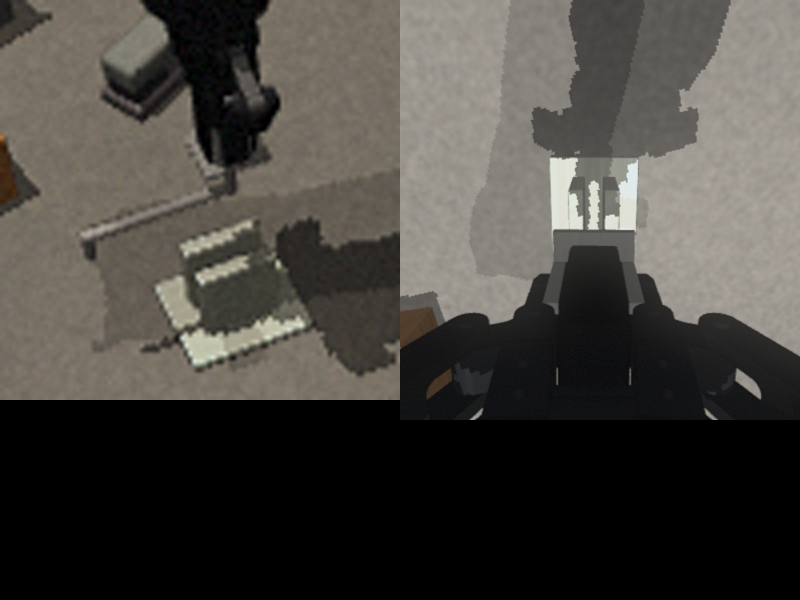

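```bash
cat >> h.py <<'E'
def tip():
    s=r.sense(); return s['tcp_pos']+s['tool_rot']@np.array([.2308,0,.089])
def inchute(P):
    p=np.load('chute.npy'); c,s=np.cos(p[2]),np.sin(p[2]); d=(np.array(P)[:2]-p[:2])*1000; return np.round([c*d[0]+s*d[1],-s*d[0]+c*d[1],P[2]*1000-8],1)
def fromchute(x,y,z=0):
    p=np.load('chute.npy'); c,s=np.cos(p[2]),np.sin(p[2]); return np.array([p[0]+(c*x-s*y)/1e3,p[1]+(s*x+c*y)/1e3,(z+8)/1e3])
def tcpfor(x,y,z):
    p=np.load('chute.npy'); c,s=np.cos(p[2]),np.sin(p[2]); return fromchute(x,y,z)-np.array([.089*c,.089*s,-.2308])
E
python3 - <<'E'
from h import *
t=tip(); print(t,proj('scene6',t),proj('top6',t))
o=np.zeros((600,800,3),np.uint8)
for i,n in enumerate(['scene6','top6']):
    u,v=proj(n,t)[0].astype(int); a=cv2.imread(f'pics/{n}.png')[v-25:v+25,u-25:u+25]; a=cv2.resize(a,None,fx=8,fy=8,interpolation=cv2.INTER_CUBIC)
    q=(proj(n,t)[0]-[u-25,v-25]+.5)*8; cv2.circle(a,tuple(q.astype(int)),3,(0,0,255),1)
    o[:400,400*i:400*i+400]=a
cv2.imwrite('pics/z7.png',o)
E
```

```text
[ 0.61882879 -0.19962515  0.09721815] [[191.27649852 164.26324382]] [[355.96607346 182.50789208]]
```

View pics/z7.png

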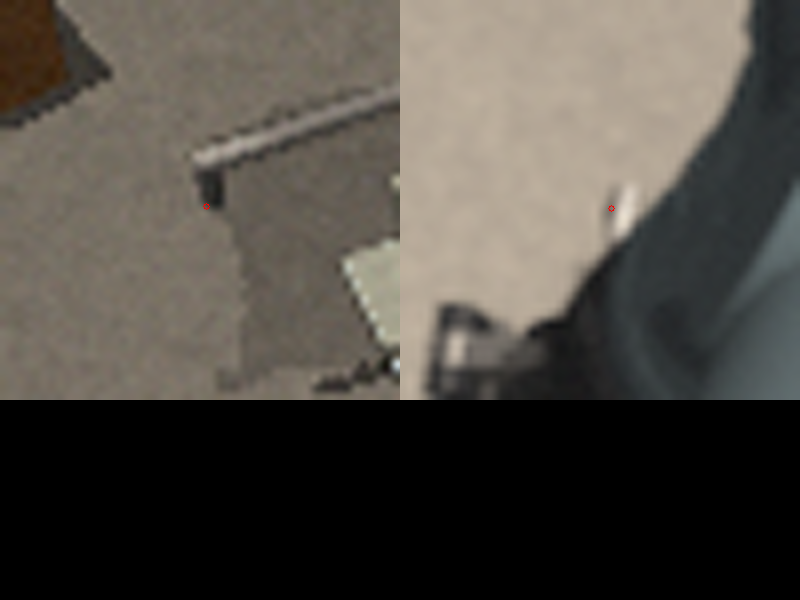

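```bash
python3 - <<'E'
from h import *
print(tcpfor(30,-3,80)); mv(tcpfor(30,-3,80),6.47); mv(tcpfor(30,-3,12.5),6.47)
E
```

```text
[0.49307662 0.12665371 0.3188    ]
shift [  0.96  29.16 -10.44] heading -12.44 yawunits -3.152 n rows 6.19813798184521
shift [  7.71  29.16 -10.43] heading -12.44 yawunits -3.152 n rows 6.383137965817058
```

servo_tool(
  commands=[
    [0, 2, -0.7, -0.2, 1],
    [0, 6, -2.1, -0.6, 1],
    [0, 10, -3.6, -1.1, 1],
    [0, 14, -5, -1.5, 1],
    [0, 18, -6.4, -2, 1],
    [0, 22, -7.9, -2.4, 1],
    [0.3, 26, -9.3, -2.8, 1],
    [0.8, 28.5, -10.2, -3.1, 1],
    [0.9, 29.2, -10.4, -3.15, 1],
    [0.9, 29.2, -10.4, -3.15, 1],
  ],
)

```text
clock: 6.55
tcp_pos: [0.4935, 0.1275, 0.3196]
tool_rot: [[-0.001, -0.114, 0.993], [-0.0, 0.993, 0.114], [-1.0, -0.0, -0.001]]
contact_force: [-0.9, -0.6, -0.4]
grip_width: 0.0191
```

servo_tool(
  commands=[
    [0, 0, 0, 0, 1],
    [0, 0, 0, 0, 1],
  ],
)

```text
clock: 6.75
tcp_pos: [0.4943, 0.1256, 0.3201]
tool_rot: [[0.0, -0.11, 0.994], [-0.0, 0.994, 0.11], [-1.0, -0.0, 0.0]]
contact_force: [-0.1, 0.4, -2.0]
grip_width: 0.0193
```

```bash
python3 - <<'E'
from h import *
for n in ['wrist','scene','top']: snap(n,n+'8.png')
mv(tcpfor(30,-3,12.5),6.47); t=tip(); print(inchute(t),r.sense()['contact_force'])
o=np.zeros((600,800,3),np.uint8)
for i,n in enumerate(['scene8','top8']):
    u,v=proj(n,t)[0].astype(int); a=cv2.imread(f'pics/{n}.png')[v-40:v+40,u-40:u+40]; a=cv2.resize(a,None,fx=5,fy=5,interpolation=cv2.INTER_CUBIC)
    q=(proj(n,t)[0]-[u-40,v-40]+.5)*5; cv2.circle(a,tuple(q.astype(int)),3,(0,0,255),1)
    o[:400,400*i:400*i+400]=a
cv2.imwrite('pics/z8.png',o)
E
```

```text
shift [ 6.88  0.09 -0.1 ] heading 6.36 yawunits -0.019 n rows 1.3767716304106379
[31.1 -4.1 81.4] [ 0.14783861  0.83131635 -1.92218434]
```

View pics/z8.png

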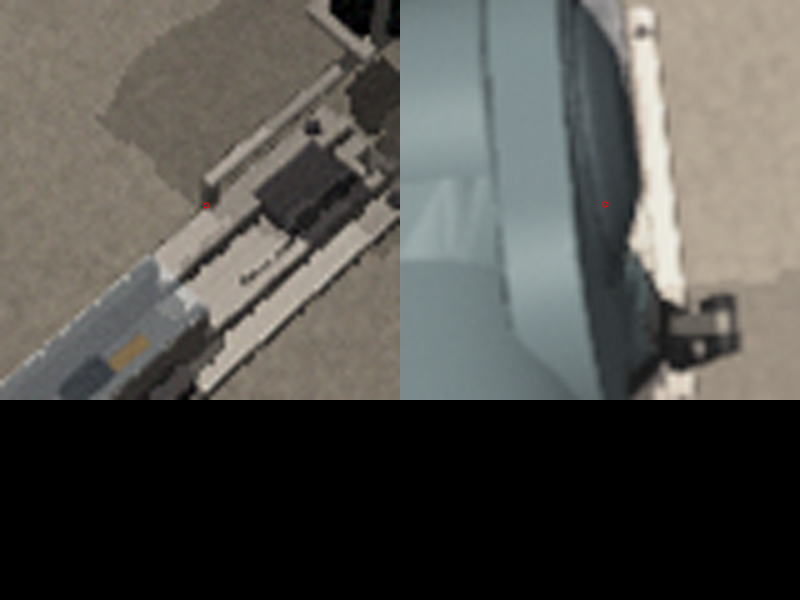

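View pics/wrist8.png

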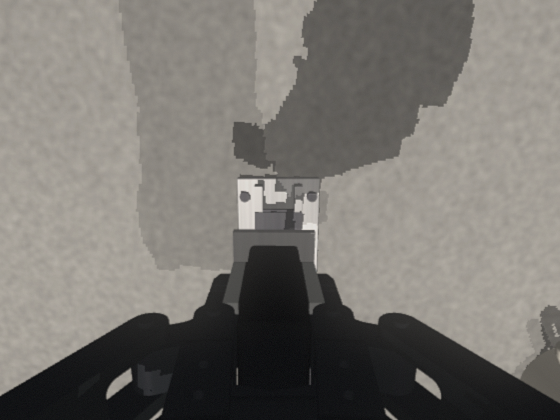

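servo_tool(
  commands=[
    [2, 0.1, -0.1, 0, 1],
    [4, 0.1, -0.1, 0, 1],
    [5.5, 0.1, -0.1, 0, 1],
    [6.5, 0.1, -0.1, 0, 1],
    [6.9, 0.1, -0.1, 0, 1],
    [6.9, 0.1, -0.1, 0, 1],
    [6.9, 0.1, -0.1, 0, 1],
  ],
)

```text
clock: 7.6
tcp_pos: [0.4932, 0.1276, 0.2517]
tool_rot: [[0.001, -0.112, 0.994], [0.0, 0.994, 0.112], [-1.0, 0.0, 0.001]]
contact_force: [-0.5, 0.5, -1.8]
grip_width: 0.0193
```

```bash
cat >> h.py <<'E'
def look(n,tag,k=40):
    f=snap(n,n+tag+'.png'); t=tip(); fn=n+tag
    u,v=proj(fn,t)[0].astype(int); a=cv2.imread(f'pics/{fn}.png')[v-k:v+k,u-k:u+k]; g=560//(2*k); a=cv2.resize(a,None,fx=g,fy=g,interpolation=cv2.INTER_CUBIC)
    q=(proj(fn,t)[0]-[u-k,v-k]+.5)*g; cv2.circle(a,tuple(q.astype(int)),3,(0,0,255),1)
    cv2.imwrite('pics/z%s.png'%tag,a)
    s=r.sense(); print('tip',inchute(t),'F',s['contact_force'].round(2),'T',s['torque'].round(2),s['clock'])
E
python3 - <<'E'
from h import *
look('scene','9'); mv(tcpfor(30,-3,12.5),6.47)
E
```

```text
tip [30.7 -2.1 13.1] F [-0.39  0.29 -1.65] T [ 0.01 -0.05  0.03] 7.65
shift [ 0.05 -0.1  -0.03] heading 6.45 yawunits -0.004 n rows 0.02251576498595385
```

View pics/z9.png

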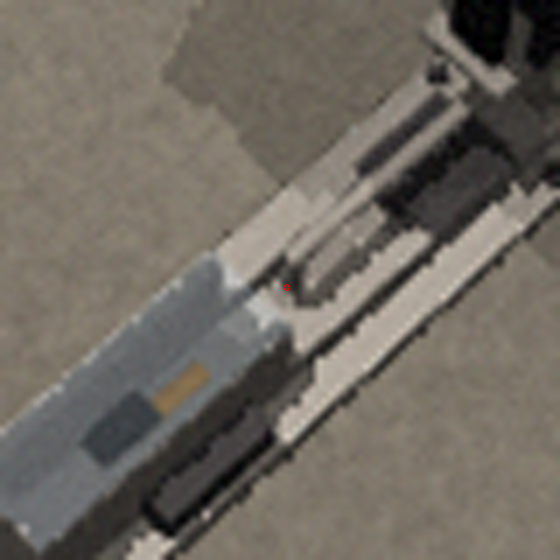

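servo_tool(
  commands=[
    [0, -0.1, 0.8, 0, 1],
    [0, -0.1, 1.8, 0, 1],
    [0, -0.1, 2.8, 0, 1],
    [0, -0.1, 3.8, 0, 1],
    [0, -0.1, 4.8, 0, 1],
  ],
)

```text
clock: 8.15
tcp_pos: [0.5418, 0.1322, 0.251]
tool_rot: [[0.0, -0.112, 0.994], [0.0, 0.994, 0.112], [-1.0, 0.0, 0.0]]
contact_force: [0.5, -0.2, -2.0]
grip_width: 0.0191
```

```bash
python3 - <<'E'
from h import *
look('scene','10'); mv(tcpfor(120,-3,12.5),6.47)
E
```

```text
tip [81.1 -3.1 12.6] F [ 2.23  0.25 -2.44] T [ 0.   -0.14  0.  ] 8.2
shift [-0.    0.01  3.95] heading 6.45 yawunits -0.003 n rows 0.7897907309898633
```

View pics/z10.png

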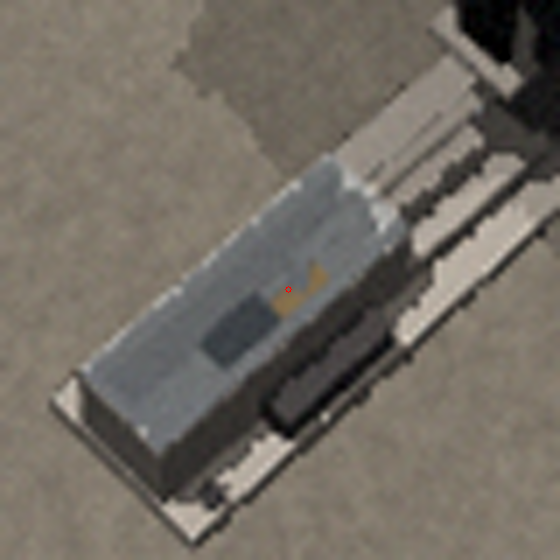

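servo_tool(
  commands=[
    [0, 0, 1, 0, 1],
    [0, 0, 2, 0, 1],
    [0, 0, 3, 0, 1],
    [0, 0, 3.7, 0, 1],
    [0, 0, 4, 0, 1],
    [0, 0, 4, 0, 1],
    [0, 0, 4, 0, 1],
  ],
)

```text
clock: 8.9
tcp_pos: [0.58, 0.1366, 0.2509]
tool_rot: [[-0.001, -0.113, 0.994], [0.0, 0.994, 0.113], [-1.0, 0.0, -0.001]]
contact_force: [-0.0, 0.5, -1.2]
grip_width: 0.0191
```

```bash
python3 - <<'E'
from h import *
look('scene','11'); mv(tcpfor(120,-3,2),6.47)
look('top','11t')
E
```

```text
tip [117.3  -2.9  12. ] F [-0.37  0.38 -1.47] T [-0.01  0.08 -0.  ] 8.95
shift [ 1.01 -0.01  0.26] heading 6.46 yawunits -0.002 n rows 0.20802773184403667
tip [117.2  -2.9  12.1] F [ 0.29  0.06 -1.19] T [-0.05  0.03  0.  ] 9.0
```

View pics/z11.png

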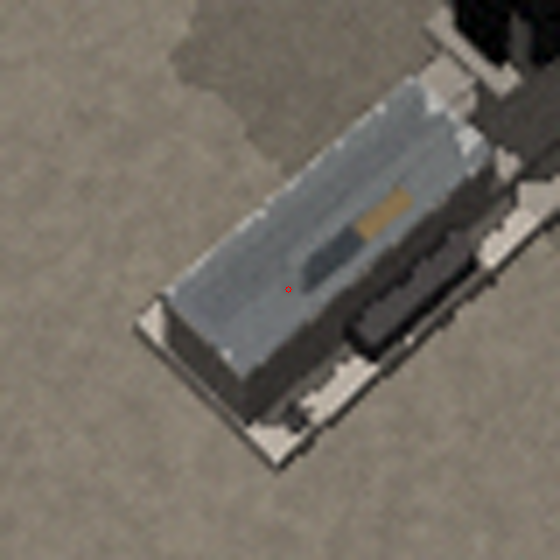

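servo_tool(
  commands=[
    [0, 0, 0.2, 0, 1],
    [0, 0, 0.4, 0, 1],
    [0, 0, 0.4, 0, 1],
  ],
)

```text
clock: 9.3
tcp_pos: [0.5846, 0.137, 0.2511]
tool_rot: [[0.001, -0.112, 0.994], [0.0, 0.994, 0.112], [-1.0, 0.0, 0.001]]
contact_force: [-0.1, -1.1, -1.7]
grip_width: 0.0196
```

```bash
python3 - <<'E'
from h import *
u,v=proj('scene11',fromchute(117.3,-2.9,12))[0].astype(int)
for X,Y in [(302,280),(312,292),(410,195)]: print(inchute(ray('scene11',u-40+X/7,v-40+Y/7,.016)))
mv(tcpfor(121,-3,2.5),6.47)
look('scene','12',20)
E
```

```text
[111.   -1.9   8. ]
[111.5   3.1   8. ]
[66.9  0.8  8. ]
shift [ 0.98  0.   -0.11] heading 6.46 yawunits -0.002 n rows 0.19740045522935637
tip [122.   -3.   12.3] F [-0.36  0.55 -1.73] T [-0.    0.01  0.04] 9.35
```

View pics/z12.png

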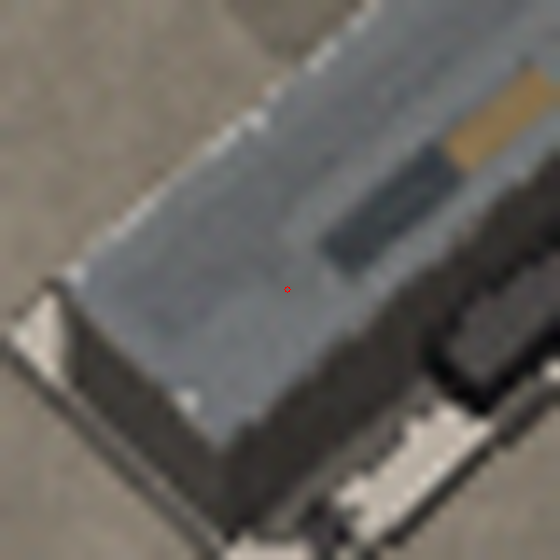

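servo_tool(
  commands=[
    [0.2, 0, 0, 0, 1],
    [0.4, 0, 0, 0, 1],
    [0.6, 0, 0, 0, 1],
    [0.75, 0, 0, 0, 1],
    [0.85, 0, 0, 0, 1],
    [0.9, 0, 0, 0, 1],
    [0.9, 0, 0, 0, 1],
  ],
)

```text
clock: 10.05
tcp_pos: [0.5843, 0.137, 0.2419]
tool_rot: [[-0.0, -0.113, 0.994], [0.0, 0.994, 0.113], [-1.0, 0.0, -0.0]]
contact_force: [-0.5, 0.2, -1.8]
grip_width: 0.0194
```

```bash
python3 - <<'E'
from h import *
look('scene','13',20)
E
```

```text
tip [121.8  -3.    3.2] F [-0.04 -0.08 -1.51] T [ 0.03  0.02 -0.04] 10.1
```

View pics/z13.png

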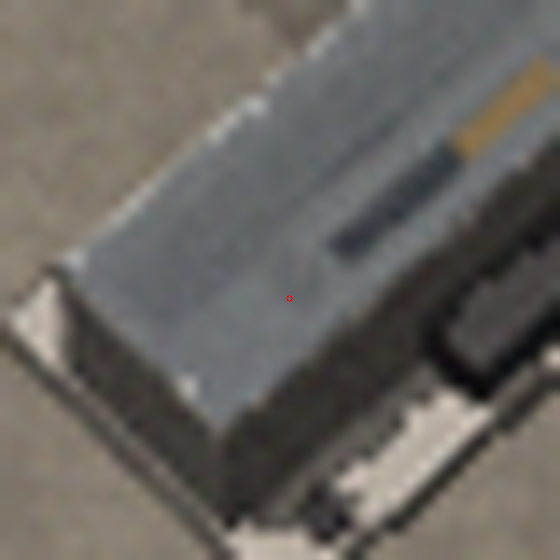

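servo_tool(
  commands=[
    [0, 0, -0.2, 0, 1],
    [0, 0, -0.4, 0, 1],
    [0, 0, -0.5, 0, 1],
    [0, 0, -0.6, 0, 1],
    [0, 0, -0.6, 0, 1],
  ],
)

```text
clock: 10.6
tcp_pos: [0.5787, 0.1364, 0.2423]
tool_rot: [[0.002, -0.112, 0.994], [0.0, 0.994, 0.112], [-1.0, 0.0, 0.002]]
contact_force: [1.0, -0.9, -3.2]
grip_width: 0.0189
```

```bash
python3 - <<'E'
from h import *
s=r.sense();print(inchute(tip()),s['contact_force'],s['torque'])
E
```

```text
[116.6  -3.    3.6] [ 1.01215298 -0.93176771 -3.23768771] [ 0.04658876 -0.48222896  0.00302611]
```

servo_tool(
  commands=[
    [0, 0, 0, 0, 1],
  ],
)

```text
clock: 10.7
tcp_pos: [0.5788, 0.1364, 0.2423]
tool_rot: [[0.001, -0.112, 0.994], [0.0, 0.994, 0.112], [-1.0, 0.0, 0.001]]
contact_force: [2.2, 0.9, -3.4]
grip_width: 0.0194
```

servo_tool(
  commands=[
    [0, 0, -0.1, 0, 1],
    [0, 0, -0.1, 0, 1],
  ],
)

```text
clock: 10.9
tcp_pos: [0.5782, 0.1363, 0.2423]
tool_rot: [[0.002, -0.112, 0.994], [0.0, 0.994, 0.112], [-1.0, 0.0, 0.003]]
contact_force: [4.6, 0.7, -3.7]
grip_width: 0.0197
```

```bash
python3 - <<'E'
from h import *
look('scene','14',20)
E
```

```text
tip [116.2  -3.    3.8] F [ 4.77  1.12 -4.18] T [ 0.17 -1.13  0.04] 10.95
```

View pics/z14.png

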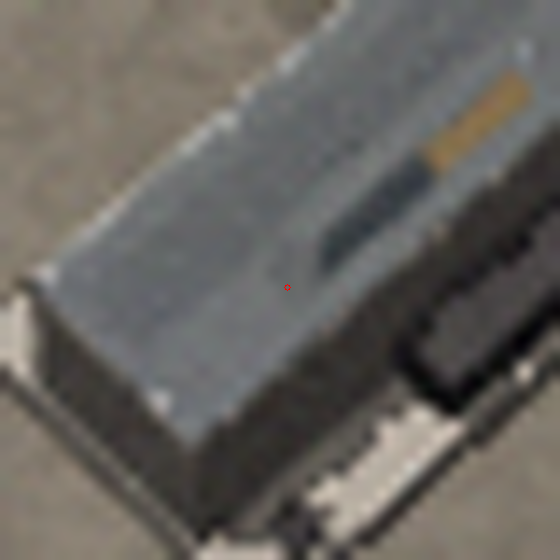

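servo_tool(
  commands=[
    [0, 0, -0.05, 0, 1],
    [0, 0, -0.1, 0, 1],
  ],
)

```text
clock: 11.15
tcp_pos: [0.5776, 0.1362, 0.2425]
tool_rot: [[0.004, -0.112, 0.994], [0.001, 0.994, 0.112], [-1.0, 0.0, 0.004]]
contact_force: [5.3, 1.5, -4.2]
grip_width: 0.0192
```

servo_tool(
  commands=[
    [0, 0, -0.05, 0, 1],
    [0, 0, -0.1, 0, 1],
  ],
)

```text
clock: 11.35
tcp_pos: [0.577, 0.1362, 0.2428]
tool_rot: [[0.005, -0.112, 0.994], [0.001, 0.994, 0.112], [-1.0, 0.0, 0.005]]
contact_force: [6.1, 0.9, -5.0]
grip_width: 0.0197
```

```bash
python3 - <<'E'
from h import *
look('scene','15',20)
E
```

```text
tip [115.5  -3.    4.5] F [ 6.52  0.78 -4.23] T [ 0.2  -1.52  0.02] 11.4
```

View pics/z15.png

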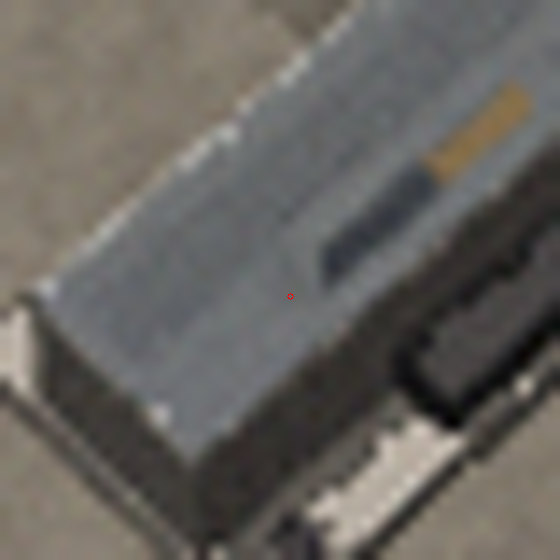

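servo_tool(
  commands=[
    [0.1, 0, -0.05, 0, 1],
    [0.15, 0, -0.1, 0, 1],
    [0.15, 0, -0.1, 0, 1],
  ],
)

```text
clock: 11.7
tcp_pos: [0.5764, 0.1361, 0.2418]
tool_rot: [[0.006, -0.112, 0.994], [0.001, 0.994, 0.112], [-1.0, 0.0, 0.006]]
contact_force: [6.6, 1.0, -2.9]
grip_width: 0.0196
```

servo_tool(
  commands=[
    [0, 0, -0.1, 0, 1],
    [0, 0, -0.1, 0, 1],
  ],
)

```text
clock: 11.9
tcp_pos: [0.5757, 0.136, 0.242]
tool_rot: [[0.007, -0.112, 0.994], [0.001, 0.994, 0.112], [-1.0, 0.0, 0.007]]
contact_force: [7.0, 1.0, -2.0]
grip_width: 0.0192
```

```bash
python3 - <<'E'
from h import *
look('scene','16',20)
E
```

```text
tip [114.7  -3.    3.8] F [ 6.58  0.96 -2.56] T [ 0.28 -1.79  0.01] 11.95
```

View pics/z16.png

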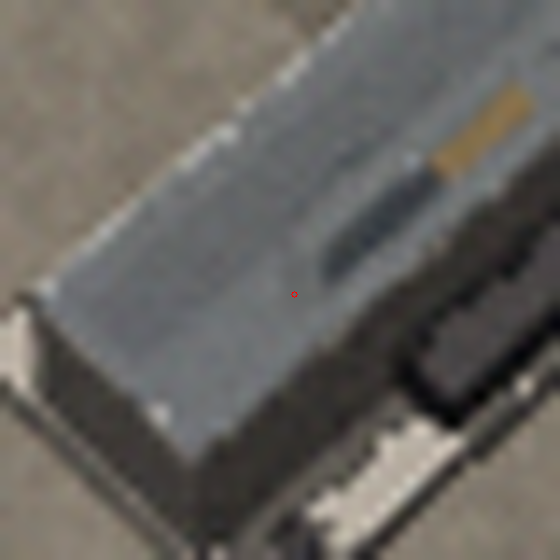

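```bash
python3 - <<'E'
from h import *
snap('wrist','w17.png')
a=cv2.imread('pics/w17.png');b=cv2.imread('pics/wrist8.png')
o=np.hstack([a[200:420,170:370],b[200:420,170:370]]); cv2.imwrite('pics/z17.png',cv2.resize(o,None,fx=2,fy=2))
E
```

```text
(no output)
```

View pics/z17.png

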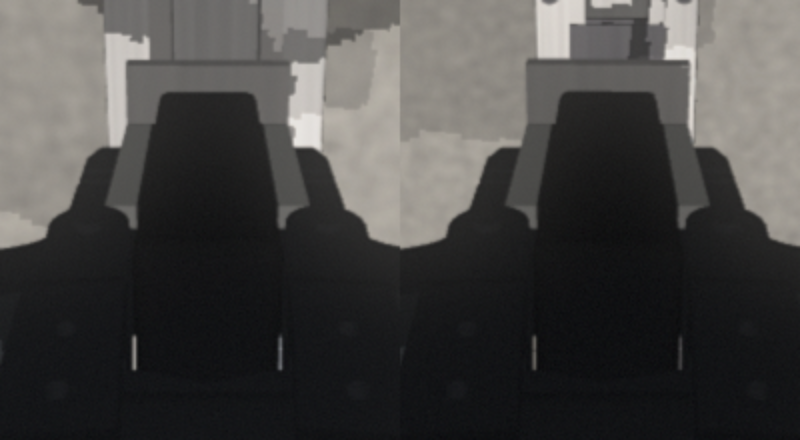

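servo_tool(
  commands=[
    [0, 0, -0.1, 0, 1],
    [0.05, 0, -0.2, 0, 1],
    [0.05, 0, -0.2, 0, 1],
  ],
)

```text
clock: 12.3
tcp_pos: [0.5741, 0.1358, 0.2419]
tool_rot: [[0.008, -0.112, 0.994], [0.001, 0.994, 0.112], [-1.0, 0.0, 0.008]]
contact_force: [7.6, 0.2, -1.0]
grip_width: 0.0195
```

```bash
python3 - <<'E'
from h import *
look('scene','18',20)
E
```

```text
tip [113.5  -3.    3.9] F [ 7.    0.84 -2.23] T [ 0.25 -1.94 -0.01] 12.35
```

View pics/z18.png

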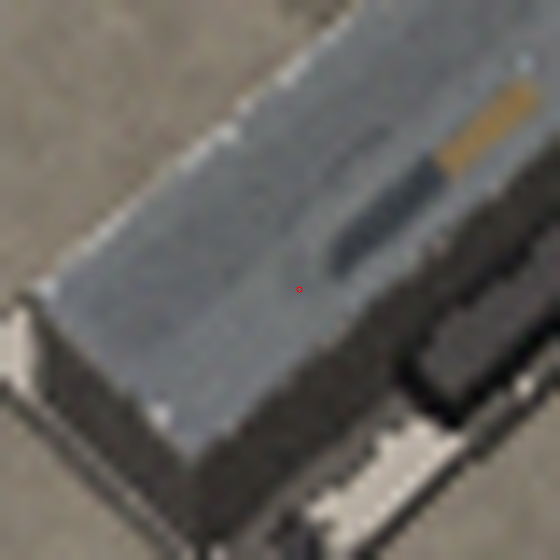

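servo_tool(
  commands=[
    [0, 0, -0.1, 0, 1],
    [0, 0, -0.2, 0, 1],
    [0, 0, -0.3, 0, 1],
    [0, 0, -0.4, 0, 1],
    [0, 0, -0.5, 0, 1],
  ],
)

```text
clock: 12.85
tcp_pos: [0.5693, 0.1353, 0.242]
tool_rot: [[0.009, -0.112, 0.994], [0.001, 0.994, 0.112], [-1.0, 0.0, 0.009]]
contact_force: [8.7, 1.6, -1.9]
grip_width: 0.0191
```

servo_tool(
  commands=[
    [0, 0, -0.1, 0, 1],
    [0, 0, -0.25, 0, 1],
    [0, 0, -0.4, 0, 1],
    [0, 0, -0.55, 0, 1],
    [0, 0, -0.7, 0, 1],
  ],
)

```text
clock: 13.35
tcp_pos: [0.5624, 0.1345, 0.2421]
tool_rot: [[0.009, -0.112, 0.994], [0.001, 0.994, 0.112], [-1.0, 0.0, 0.009]]
contact_force: [8.2, 1.1, -1.0]
grip_width: 0.0194
```

```bash
python3 - <<'E'
from h import *
look('scene','19',40)
E
```

```text
tip [101.4  -3.    4. ] F [ 7.46  0.74 -0.05] T [ 0.25 -2.05 -0.02] 13.4
```

View pics/z19.png

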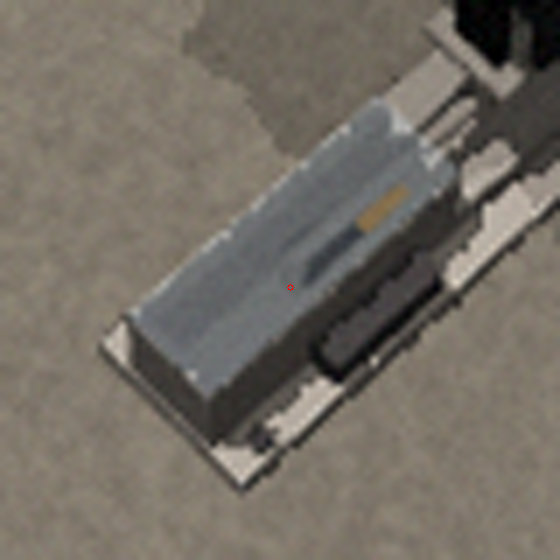

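servo_tool(
  commands=[
    [0, 0, -0.2, 0, 1],
    [0, 0, -0.4, 0, 1],
    [0, 0, -0.6, 0, 1],
    [0, 0, -0.8, 0, 1],
    [0, 0, -1.0, 0, 1],
    [0, 0, -1.2, 0, 1],
    [0, 0, -1.4, 0, 1],
    [0, 0, -1.6, 0, 1],
    [0, 0, -1.8, 0, 1],
    [0, 0, -2.0, 0, 1],
  ],
)

```text
clock: 14.4
tcp_pos: [0.5425, 0.1322, 0.2421]
tool_rot: [[0.009, -0.112, 0.994], [0.001, 0.994, 0.112], [-1.0, 0.0, 0.009]]
contact_force: [7.5, 0.3, -1.2]
grip_width: 0.0191
```

servo_tool(
  commands=[
    [0, 0, -0.1, 0, 1],
    [0, 0, -0.2, 0, 1],
    [0, 0, -0.3, 0, 1],
    [0, 0, -0.4, 0, 1],
    [0, 0, -0.5, 0, 1],
  ],
)

```text
clock: 14.9
tcp_pos: [0.5352, 0.1315, 0.2409]
tool_rot: [[0.002, -0.112, 0.994], [0.0, 0.994, 0.112], [-1.0, 0.0, 0.002]]
contact_force: [0.3, -0.5, -1.3]
grip_width: 0.0191
```

```bash
python3 - <<'E'
from h import *
look('scene','20',40)
E
```

```text
tip [70.8 -3.   1.2] F [ 0.04 -0.37 -1.  ] T [ 0.02 -0.04  0.03] 14.95
```

View pics/z20.png

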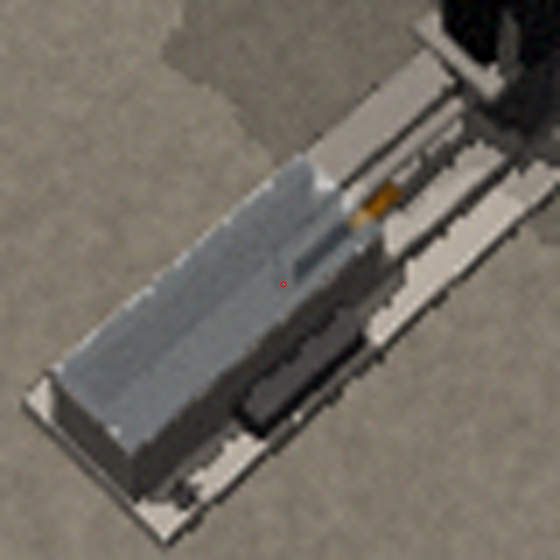

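servo_tool(
  commands=[
    [-0.15, 0, -0.1, 0, 1],
    [-0.15, 0, -0.4, 0, 1],
    [-0.15, 0, -0.7, 0, 1],
    [-0.15, 0, -1.0, 0, 1],
    [-0.15, 0, -1.3, 0, 1],
    [-0.15, 0, -1.6, 0, 1],
    [-0.15, 0, -1.9, 0, 1],
    [-0.15, 0, -2.2, 0, 1],
    [-0.15, 0, -2.4, 0, 1],
    [-0.15, 0, -2.5, 0, 1],
  ],
)

```text
clock: 15.95
tcp_pos: [0.5095, 0.1286, 0.2415]
tool_rot: [[-0.0, -0.113, 0.994], [0.0, 0.994, 0.113], [-1.0, 0.0, -0.0]]
contact_force: [0.2, -0.4, -2.3]
grip_width: 0.0191
```

```bash
python3 - <<'E'
from h import *
look('scene','21',40); mv(tcpfor(40,-3,2.5),6.47)
E
```

```text
tip [46.5 -3.   2.7] F [ 0.32 -0.4  -0.7 ] T [ 0.03  0.02 -0.05] 16.0
shift [ 0.02 -0.01 -0.65] heading 6.46 yawunits -0.002 n rows 0.13017030334634122
```

View pics/z21.png

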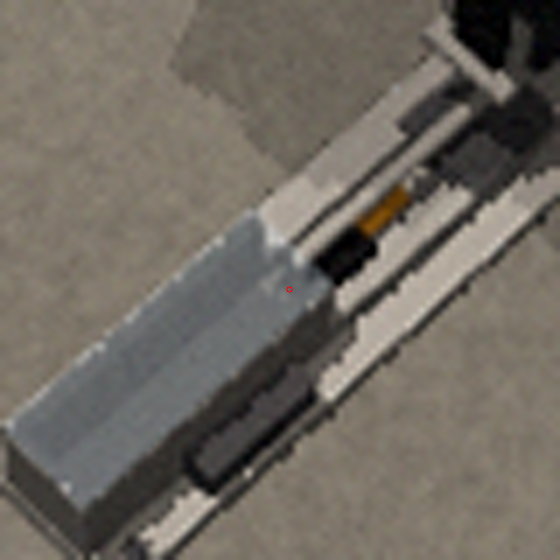

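servo_tool(
  commands=[
    [0, 0, -0.2, 0, 1],
    [0, 0, -0.4, 0, 1],
    [0, 0, -0.6, 0, 1],
    [0, 0, -0.8, 0, 1],
    [0, 0, -1.0, 0, 1],
    [0, 0, -1.2, 0, 1],
    [0, 0, -1.2, 0, 1],
  ],
)

```text
clock: 16.7
tcp_pos: [0.4975, 0.1272, 0.2414]
tool_rot: [[-0.0, -0.113, 0.994], [0.0, 0.994, 0.113], [-1.0, 0.0, -0.0]]
contact_force: [0.1, 0.6, -2.1]
grip_width: 0.0195
```

servo_tool(
  commands=[
    [0, 0, -0.1, 0, 1],
    [0, 0, -0.2, 0, 1],
    [0, 0, -0.2, 0, 1],
  ],
)

```text
clock: 17.0
tcp_pos: [0.4957, 0.127, 0.2414]
tool_rot: [[-0.0, -0.112, 0.994], [0.0, 0.994, 0.112], [-1.0, 0.0, -0.0]]
contact_force: [-0.4, -0.2, -1.6]
grip_width: 0.0196
```

```bash
python3 - <<'E'
from h import *
look('scene','22',40)
E
```

```text
tip [32.7 -3.   2.6] F [ 0.28  0.39 -2.82] T [ 0.04  0.1  -0.01] 17.05
```

View pics/z22.png

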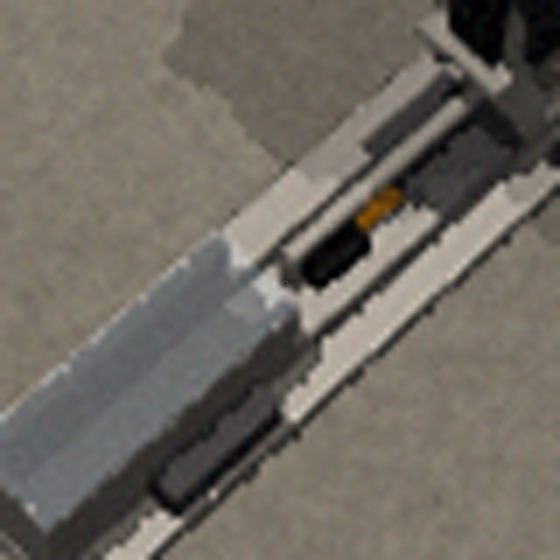

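servo_tool(
  commands=[
    [0, 0, -0.1, 0, 1],
    [0, 0, -0.2, 0, 1],
    [0, 0, -0.2, 0, 1],
  ],
)

```text
clock: 17.35
tcp_pos: [0.4937, 0.1268, 0.2415]
tool_rot: [[-0.0, -0.112, 0.994], [0.0, 0.994, 0.112], [-1.0, 0.0, -0.0]]
contact_force: [-0.2, -0.1, -1.2]
grip_width: 0.0194
```

servo_tool(
  commands=[
    [0, 0, -0.1, 0, 1],
    [0, 0, -0.2, 0, 1],
    [0, 0, -0.2, 0, 1],
  ],
)

```text
clock: 17.65
tcp_pos: [0.4917, 0.1266, 0.2415]
tool_rot: [[-0.0, -0.113, 0.994], [0.0, 0.994, 0.113], [-1.0, 0.0, -0.0]]
contact_force: [0.2, -0.1, -1.4]
grip_width: 0.0194
```

servo_tool(
  commands=[
    [0, 0, -0.1, 0, 1],
    [0, 0, -0.15, 0, 1],
  ],
)

```text
clock: 17.85
tcp_pos: [0.4903, 0.1264, 0.2415]
tool_rot: [[0.0, -0.112, 0.994], [0.0, 0.994, 0.112], [-1.0, 0.0, 0.0]]
contact_force: [1.3, 0.1, -1.9]
grip_width: 0.0191
```

servo_tool(
  commands=[
    [0, 0, -0.05, 0, 1],
    [0, 0, -0.05, 0, 1],
  ],
)

```text
clock: 18.05
tcp_pos: [0.4898, 0.1263, 0.2415]
tool_rot: [[-0.0, -0.112, 0.994], [0.0, 0.994, 0.112], [-1.0, 0.0, -0.0]]
contact_force: [0.5, 0.7, -1.6]
grip_width: 0.0193
```

```bash
python3 - <<'E'
from h import *
s=r.sense();print(inchute(tip()),s['contact_force'],s['torque'])
E
```

```text
[26.7 -3.   2.7] [ 0.46825204  0.72006496 -1.56104026] [ 0.00727004 -0.00094365  0.0604429 ]
```

Not yet in contact. I'll continue.

servo_tool(
  commands=[
    [0, 0, -0.1, 0, 1],
    [0, 0, -0.2, 0, 1],
    [0, 0, -0.2, 0, 1],
  ],
)

```text
clock: 18.35
tcp_pos: [0.4877, 0.1261, 0.2415]
tool_rot: [[-0.0, -0.112, 0.994], [0.0, 0.994, 0.112], [-1.0, 0.0, -0.0]]
contact_force: [0.1, -0.5, -2.6]
grip_width: 0.0191
```

servo_tool(
  commands=[
    [0, 0, -0.1, 0, 1],
    [0, 0, -0.2, 0, 1],
    [0, 0, -0.2, 0, 1],
  ],
)

```text
clock: 18.65
tcp_pos: [0.4858, 0.1258, 0.2415]
tool_rot: [[-0.0, -0.112, 0.994], [0.0, 0.994, 0.112], [-1.0, 0.0, -0.0]]
contact_force: [-0.4, -0.2, -1.3]
grip_width: 0.0194
```

servo_tool(
  commands=[
    [0, 0, -0.1, 0, 1],
    [0, 0, -0.2, 0, 1],
    [0, 0, -0.2, 0, 1],
  ],
)

```text
clock: 18.95
tcp_pos: [0.4838, 0.1256, 0.2415]
tool_rot: [[-0.0, -0.112, 0.994], [0.0, 0.994, 0.112], [-1.0, 0.0, -0.0]]
contact_force: [0.1, 0.0, -1.3]
grip_width: 0.0197
```

servo_tool(
  commands=[
    [0, 0, -0.1, 0, 1],
    [0, 0, -0.2, 0, 1],
    [0, 0, -0.2, 0, 1],
  ],
)

```text
clock: 19.25
tcp_pos: [0.4818, 0.1254, 0.2415]
tool_rot: [[-0.0, -0.112, 0.994], [0.0, 0.994, 0.112], [-1.0, 0.0, -0.0]]
contact_force: [0.5, -0.4, -2.1]
grip_width: 0.0192
```

```bash
python3 - <<'E'
from h import *
look('scene','23',40)
E
```

```text
tip [18.6 -2.9  2.7] F [ 0.4   0.14 -1.69] T [ 0.04 -0.03 -0.02] 19.3
```

View pics/z23.png

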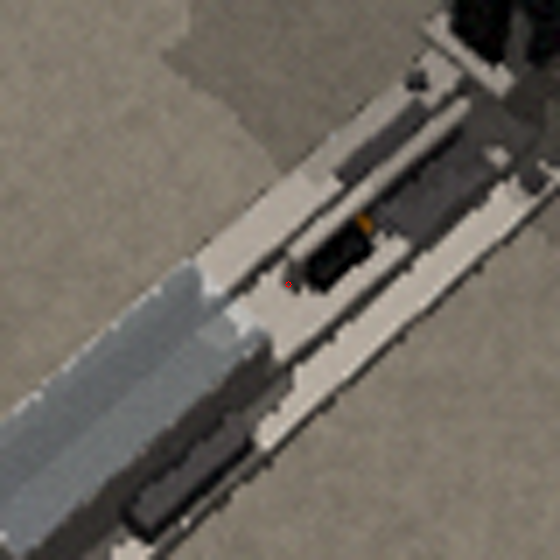

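servo_tool(
  commands=[
    [0, 0, -0.1, 0, 1],
    [0, 0, -0.2, 0, 1],
    [0, 0, -0.2, 0, 1],
  ],
)

```text
clock: 19.6
tcp_pos: [0.4806, 0.1253, 0.2419]
tool_rot: [[0.002, -0.112, 0.994], [0.0, 0.994, 0.112], [-1.0, 0.0, 0.002]]
contact_force: [1.9, 0.3, -2.2]
grip_width: 0.0194
```

servo_tool(
  commands=[
    [0, 0, 0, 0, 1],
  ],
)

```text
clock: 19.7
tcp_pos: [0.4806, 0.1253, 0.2419]
tool_rot: [[0.002, -0.112, 0.994], [0.0, 0.994, 0.112], [-1.0, 0.0, 0.002]]
contact_force: [2.5, 0.0, -2.1]
grip_width: 0.0192
```

```bash
python3 - <<'E'
from h import *
s=r.sense();print(inchute(tip()),s['contact_force'],s['torque'])
E
```

```text
[17.9 -3.   3.2] [ 2.53465747  0.03841863 -2.05894861] [ 0.09398751 -0.7026253   0.04710981]
```

servo_tool(
  commands=[
    [0, 0, -0.05, 0, 1],
    [0, 0, -0.05, 0, 1],
  ],
)

```text
clock: 19.9
tcp_pos: [0.4803, 0.1252, 0.242]
tool_rot: [[0.002, -0.112, 0.994], [0.0, 0.994, 0.112], [-1.0, 0.0, 0.002]]
contact_force: [4.2, 0.6, -1.9]
grip_width: 0.0197
```

```bash
cat >> h.py <<'E'
def F():
    s=r.sense(); p=np.load('chute.npy')[2]; f=s['contact_force'];t=s['torque']; ax=np.array([np.cos(p),np.sin(p)])
    fx=ax@f[:2]; ty=-np.sin(p)*t[0]+np.cos(p)*t[1]; fz=f[2]+1.6
    print(s['clock'],inchute(tip()),'Fx direct',round(fx,2),'Fx from torque',round((-ty-.089*fz)/.227,2),'fz',round(fz,2))
E
python3 -c "
from h import *
look('scene','24',40);F()"
```

```text
tip [17.7 -3.   3.4] F [ 5.2   1.28 -2.38] T [ 0.11 -1.11  0.  ] 19.95
19.95 [17.7 -3.   3.4] Fx direct 5.31 Fx from torque 5.24 fz -0.78
```

View pics/z24.png

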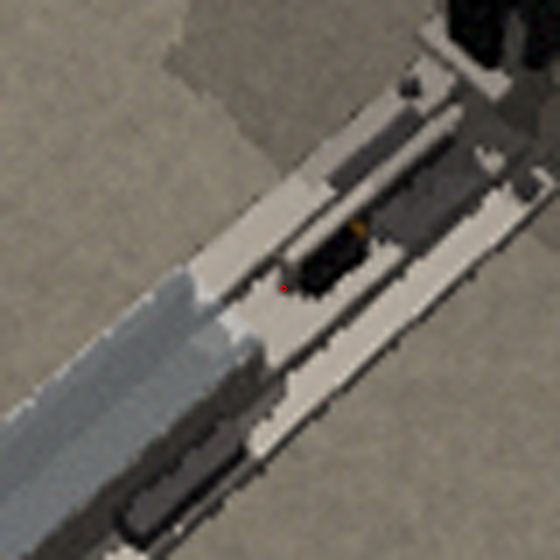

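servo_tool(
  commands=[
    [0, 0, -0.02, 0, 1],
    [0, 0, -0.02, 0, 1],
    [0, 0, -0.02, 0, 1],
  ],
)

```text
clock: 20.25
tcp_pos: [0.4801, 0.1252, 0.242]
tool_rot: [[0.002, -0.112, 0.994], [0.0, 0.994, 0.112], [-1.0, 0.0, 0.003]]
contact_force: [5.2, 0.8, -2.1]
grip_width: 0.0193
```

```bash
python3 -c "
from h import *
F()"
```

```text
20.25 [17.6 -3.   3.4] Fx direct 5.21 Fx from torque 6.42 fz -0.54
```

servo_tool(
  commands=[
    [0, 0, 0, 0, 1],
    [0, 0, 0, 0, 1],
    [0, 0, 0, 0, 1],
  ],
)

```text
clock: 20.55
tcp_pos: [0.4801, 0.1252, 0.242]
tool_rot: [[0.002, -0.112, 0.994], [0.0, 0.994, 0.112], [-1.0, 0.0, 0.002]]
contact_force: [4.9, -0.1, -1.6]
grip_width: 0.0193
```

```bash
python3 -c "
from h import *
F()"
```

```text
20.55 [17.6 -3.   3.4] Fx direct 4.88 Fx from torque 5.9 fz 0.05
```

servo_tool(
  commands=[
    [0, 0, 0, 0, 1],
    [0, 0, 0, 0, 1],
    [0, 0, 0, 0, 1],
  ],
)

```text
clock: 20.85
tcp_pos: [0.4801, 0.1252, 0.242]
tool_rot: [[0.002, -0.112, 0.994], [0.0, 0.994, 0.112], [-1.0, 0.0, 0.002]]
contact_force: [4.9, 0.4, -1.4]
grip_width: 0.0192
```

```bash
python3 -c "
from h import *
F()"
```

```text
20.85 [17.6 -3.   3.4] Fx direct 4.91 Fx from torque 5.69 fz 0.21
```

servo_tool(
  commands=[
    [0, 0, 0, 0, 1],
    [0, 0, 0, 0, 1],
    [0, 0, 0, 0, 1],
  ],
)

```text
clock: 21.15
tcp_pos: [0.4802, 0.1252, 0.242]
tool_rot: [[0.003, -0.112, 0.994], [0.0, 0.994, 0.112], [-1.0, 0.0, 0.003]]
contact_force: [5.4, 0.8, -2.3]
grip_width: 0.0189
```

```bash
python3 -c "
from h import *
F()"
```

```text
21.15 [17.6 -3.   3.4] Fx direct 5.44 Fx from torque 6.2 fz -0.71
```

servo_tool(
  commands=[
    [0, 0, -0.02, 0, 1],
    [0, 0, -0.02, 0, 1],
    [0, 0, -0.02, 0, 1],
    [0, 0, -0.02, 0, 1],
    [0, 0, -0.02, 0, 1],
    [0, 0, -0.02, 0, 1],
    [0, 0, -0.02, 0, 1],
  ],
)

```text
clock: 21.85
tcp_pos: [0.4801, 0.1252, 0.242]
tool_rot: [[0.003, -0.112, 0.994], [0.0, 0.994, 0.112], [-1.0, 0.0, 0.003]]
contact_force: [5.5, 0.3, -2.2]
grip_width: 0.0192
```

```bash
python3 -c "
from h import *
F()"
```

```text
21.85 [17.6 -3.   3.5] Fx direct 5.52 Fx from torque 6.47 fz -0.59
```

servo_tool(
  commands=[
    [0, 0, 0.2, 0, 1],
    [0, 0, 0.5, 0, 1],
    [0, 0, 0.8, 0, 1],
    [0, 0, 1.0, 0, 1],
    [0, 0, 1.0, 0, 1],
    [-0.5, 0, 1.0, 0, 1],
    [-1.5, 0, 1.0, 0, 1],
    [-3, 0, 1.0, 0, 1],
    [-5, 0, 1.0, 0, 1],
    [-7, 0, 1.0, 0, 1],
  ],
)

```text
clock: 22.85
tcp_pos: [0.4887, 0.1262, 0.3129]
tool_rot: [[0.0, -0.113, 0.994], [0.0, 0.994, 0.113], [-1.0, 0.0, 0.0]]
contact_force: [0.3, -0.8, -1.6]
grip_width: 0.0194
```

servo_tool(
  commands=[
    [-1.5, 0, 0, 0, 1],
    [-2, 0, 0, 0, 1],
    [-2, 0, 0, 0, 1],
  ],
)

```text
clock: 23.15
tcp_pos: [0.4893, 0.1263, 0.3327]
tool_rot: [[0.002, -0.112, 0.994], [0.0, 0.994, 0.112], [-1.0, 0.0, 0.002]]
contact_force: [-1.0, -0.2, -2.2]
grip_width: 0.0193
```

```bash
python3 -c "
from h import *
look('scene','25',40);F()
mv([.5325,-.1808,.330],-12.45)
b=cv2.imread('pics/scene25.png'); cv2.imwrite('pics/z25b.png',cv2.resize(b[230:330,235:345],None,fx=5,fy=5,interpolation=cv2.INTER_CUBIC))
"
```

```text
tip [26.  -3.  92.9] F [-0.49 -0.03 -1.89] T [-0.04  0.05  0.01] 23.2
23.2 [26.  -3.  92.9] Fx direct -0.49 Fx from torque -0.13 fz -0.29
shift [  0.17 -31.     0.87] heading 6.46 yawunits 3.152 n rows 6.202034815985583
```

View pics/z25b.png

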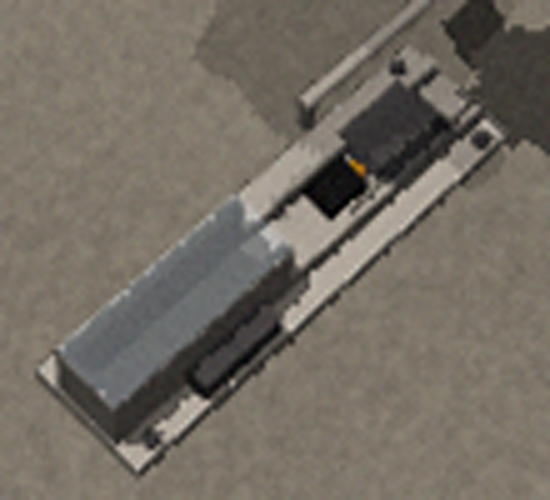

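servo_tool(
  commands=[
    [0, -2, 0.1, 0.2, 1],
    [0, -6, 0.2, 0.6, 1],
    [0, -10, 0.3, 1, 1],
    [0, -14, 0.4, 1.4, 1],
    [0, -18, 0.5, 1.8, 1],
    [0, -22, 0.6, 2.2, 1],
    [0, -26, 0.7, 2.6, 1],
    [0.1, -29, 0.8, 3, 1],
    [0.2, -31, 0.9, 3.15, 1],
    [0.2, -31, 0.9, 3.15, 1],
  ],
)

```text
clock: 24.2
tcp_pos: [0.5327, -0.1832, 0.328]
tool_rot: [[-0.002, 0.219, 0.976], [-0.0, 0.976, -0.219], [-1.0, -0.0, -0.001]]
contact_force: [1.0, 0.4, -1.8]
grip_width: 0.0192
```

servo_tool(
  commands=[
    [0, 0, 0, 0, 1],
    [0, 0, 0, 0, 1],
    [0, 0, 0, 0, 1],
  ],
)

```text
clock: 24.5
tcp_pos: [0.5326, -0.1797, 0.3292]
tool_rot: [[-0.001, 0.214, 0.977], [0.001, 0.977, -0.214], [-1.0, 0.001, -0.001]]
contact_force: [0.6, 0.3, -1.2]
grip_width: 0.0196
```

```bash
python3 -c "
from h import *
look('scene','26',40);F(); snap('wrist','w26.png')
mv([.5325,-.1808,.3281],-12.45)
a=cv2.imread('pics/w26.png');b=cv2.imread('pics/wrist6.png')
o=np.hstack([a[140:400,170:370],b[140:400,170:370]]); cv2.imwrite('pics/z26b.png',cv2.resize(o,None,fx=2,fy=2))
"
```

```text
tip [  30.  -340.5   90.5] F [ 0.1   0.62 -2.38] T [-0.06 -0.03 -0.02] 24.55
24.55 [  30.  -340.5   90.5] Fx direct 0.17 Fx from torque 0.39 fz -0.78
shift [ 0.14 -0.1  -0.  ] heading -12.36 yawunits 0.015 n rows 0.0340537419388286
```

View pics/z26b.png

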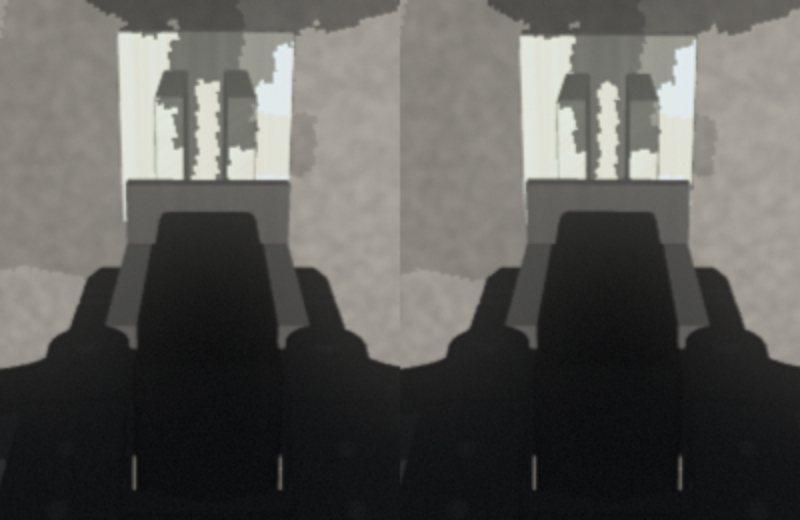

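View pics/z26.png

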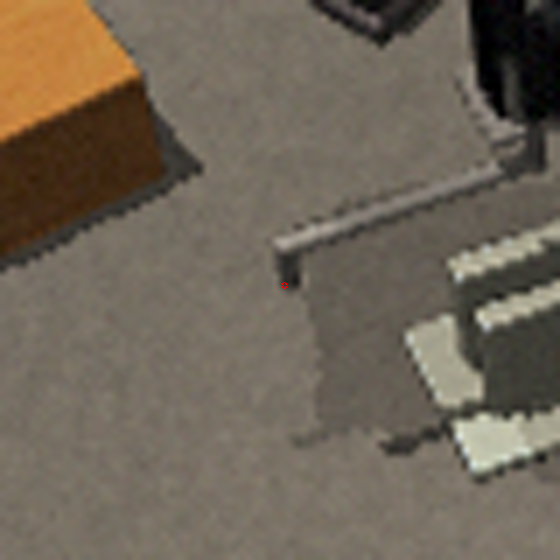

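servo_tool(
  commands=[
    [1, -0.1, 0, 0, 1],
    [2.5, -0.1, 0, 0, 1],
    [4, -0.1, 0, 0, 1],
    [5.5, -0.1, 0, 0, 1],
    [7, -0.1, 0, 0, 1],
    [8, -0.1, 0, 0, 1],
    [8.4, -0.1, 0, 0, 1],
    [8.4, -0.1, 0, 0, 1],
  ],
)

```text
clock: 25.4
tcp_pos: [0.5323, -0.1816, 0.2448]
tool_rot: [[-0.001, 0.215, 0.977], [0.001, 0.977, -0.215], [-1.0, 0.0, -0.001]]
contact_force: [-0.1, -0.0, -2.0]
grip_width: 0.0192
```

```bash
python3 -c "
from h import *
F(); snap('wrist','w27.png')
mv([.5327,-.1809,.2393],-12.47)
"
```

```text
25.4 [  29.2 -342.3    5.9] Fx direct -0.07 Fx from torque -0.04 fz -0.45
shift [ 0.62  0.08 -0.01] heading -12.44 yawunits 0.006 n rows 0.1256002271836461
```

View pics/w27.png

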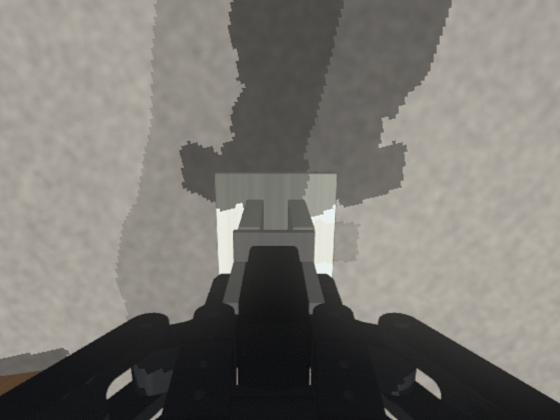

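Free in the gap; a final 0.6 cm down, with 0.07 cm in y.

servo_tool(
  commands=[
    [0.2, 0.07, 0, 0, 1],
    [0.4, 0.07, 0, 0, 1],
    [0.5, 0.07, 0, 0, 1],
    [0.55, 0.07, 0, 0, 1],
    [0.55, 0.07, 0, 0, 1],
  ],
)

```text
clock: 25.95
tcp_pos: [0.5327, -0.1811, 0.24]
tool_rot: [[0.0, 0.215, 0.977], [0.0, 0.977, -0.215], [-1.0, 0.0, -0.0]]
contact_force: [1.6, 0.3, -1.5]
grip_width: 0.0195
```

```bash
python3 -c "
from h import *
F();mv([.5327,-.1809,.2393],-12.47)
"
```

```text
25.95 [  29.9 -342.1    1.2] Fx direct 1.59 Fx from torque -0.12 fz 0.11
shift [ 0.07  0.02 -0.01] heading -12.44 yawunits 0.005 n rows 0.01372717333287909
```

servo_tool(
  commands=[
    [0.05, 0, 0, 0, 1],
    [0.1, 0, 0, 0, 1],
    [0.1, 0, 0, 0, 1],
  ],
)

```text
clock: 26.25
tcp_pos: [0.5328, -0.1811, 0.2393]
tool_rot: [[0.0, 0.215, 0.977], [-0.0, 0.977, -0.215], [-1.0, 0.0, 0.0]]
contact_force: [-0.9, -0.2, 1.2]
grip_width: 0.0192
```

```bash
python3 -c "
from h import *
F();mv([.5327,-.1809,.2393],-12.47)
"
```

```text
26.25 [  30.  -342.2    0.5] Fx direct -0.89 Fx from torque -1.99 fz 2.77
shift [-0.    0.02 -0.01] heading -12.44 yawunits 0.005 n rows 0.004684455267770093
```

servo_tool(
  commands=[
    [0, 0, 0, 0, 3],
    [0, 0, 0, 0, 5],
    [0, 0, 0, 0, 7],
    [0, 0, 0, 0, 8.5],
    [0, 0, 0, 0, 8.5],
    [0, 0, 0, 0, 8.5],
    [-1, 0, 0, 0, 8.5],
    [-4, 0, 0, 0, 8.5],
    [-8, 0, 0, 0, 8.5],
    [-12, 0, 0, 0, 8.5],
  ],
)

```text
clock: 27.25
tcp_pos: [0.5323, -0.1809, 0.3607]
tool_rot: [[-0.001, 0.215, 0.977], [0.0, 0.977, -0.215], [-1.0, 0.0, -0.001]]
contact_force: [0.9, -1.3, 0.8]
grip_width: 0.085
```

servo_tool(
  commands=[
    [-3, 0, 0, 0, 8.5],
    [-3, 0, 0, 0, 8.5],
    [-3, 0, 0, 0, 8.5],
    [-3, 0, 0, 0, 8.5],
  ],
)

```text
clock: 27.65
tcp_pos: [0.5323, -0.1809, 0.388]
tool_rot: [[-0.002, 0.215, 0.977], [0.001, 0.977, -0.215], [-1.0, 0.001, -0.002]]
contact_force: [-0.4, -1.0, -0.0]
grip_width: 0.0852
```

```bash
python3 -c "
from h import *
s=r.sense();print(s['tcp_pos'],s['clock'],s['grip_width']); snap('wrist','w28.png'); snap('scene','s28.png')
a=cv2.imread('pics/w28.png');b=cv2.imread('pics/w3.png');c=cv2.imread('pics/s28.png')
o=np.zeros((600,800,3),np.uint8); o[:375,:300]=cv2.resize(a[135:285,215:335],None,fx=2.5,fy=2.5); o[:375,300:600]=cv2.resize(b[135:285,215:335],None,fx=2.5,fy=2.5)
o[380:600,:330]=cv2.resize(c[230:340,235:400],(330,220)); d=cv2.imread('pics/scene0.png')
o[380:600,340:540]=cv2.resize(c[120:220,180:270],(200,220)); o[380:600,550:750]=cv2.resize(d[120:220,180:270],(200,220))
cv2.imwrite('pics/z28.png',o)"
```

```text
[ 0.53230908 -0.18090222  0.38799329] 27.65 0.0851515331174378
```

View pics/z28.png

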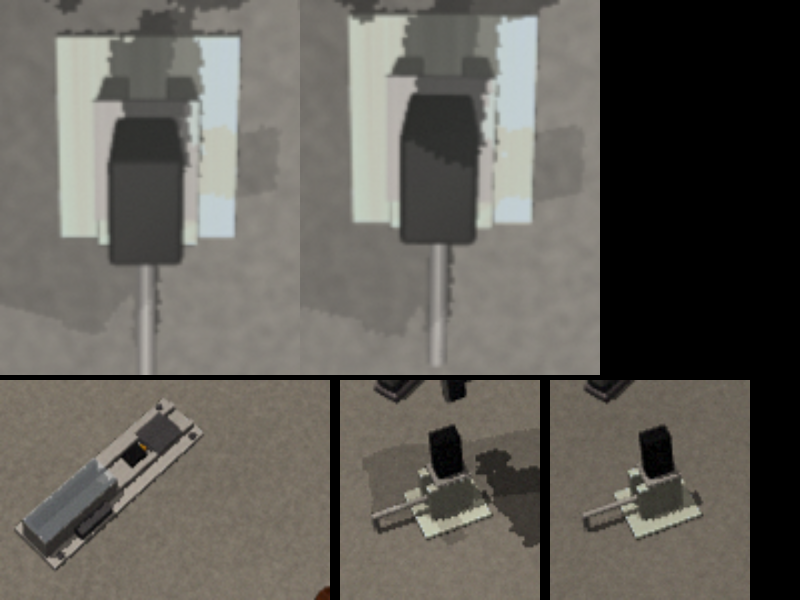

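```bash
python3 -c "
from h import *
print(r.hand_in())"
```

```text
the job is handed in; nothing more can be done
None
```

I dragged the key out of the tunnel and into the key pocket, then hung the pick back in its stand. I handed the job in at about 27.7 s. The hand-in gave no verdict.

- **Freeing the key:** it came off the brake at about 7 to 8.7 N, under the 15 N limit. The fingers never went near it.
- **Pressing on the buffer:** I felt the buffer with the barrel about 18 mm inside the pocket. A little barrel still showed outside, so it was not the head catching the edge. I held the press for over 1.5 s. The direct force readings were 4.9 to 5.5 N and the estimate from the wrist torque was 5.7 to 6.5 N. These differ by about 1 N, but both lie within the 4 to 9 N allowed.
- **Last pictures:** the key still lies in the pocket. The pick stands in its stand as in the first picture, to the eye. The gripper is open and clear, about 15 cm above where it gripped.
- **Not checked:** I did not measure the key's distance from the buffer after backing the pick off. I did not re-check the other objects one by one at the end. The arm passed well above the desk, and the force readings showed no unexpected contact.

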